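# Pack the sovereign holders with the slotted spatula and zero the viewing timer

## Robot

A 6-joint arm with a two-finger parallel gripper is mounted at the origin on the work surface. World frame = base frame: x ahead of the robot, y to its left, z up, the work surface at z = 0. Lengths are in m, angles in rad, forces in N, time in s.
With the tool pointing down it reaches from about 0.35 to 0.975 m from the base axis. Payload 4.9 kg.
Tool frame: the origin (TCP) lies on the centre line of the jaws, within the pads' length; the fingertips stand 14 mm ahead of it and the grasp point (between the pads) lies 5 mm behind it; y points along the fingers, z is the direction in which the jaws open and shut, and the axes are right-handed (so a half turn about y gives the same grasp; the last joint's range is limited). The gripper opens to 85 mm and grips with 20 to 120 N. Pads are 22 mm wide; open, the fingers measure 114 mm over their backs; the gripper's body (76 mm by 85 mm) begins 54 mm behind the grasp point. The pads swing forward as they close: fully open they stand 13 mm farther back than shut.
Start: joints at [1.065, 0.053, 1.613, -0, 1.476, -0.119], TCP at [0.236, 0.579, 0.245] pointing down, gripper open.
Joint ranges: [-3.01, 3.01], [-1.01, 2.22], [0.06, 2.58], [-1.02, 4.17], [0.09, 2.62], [-3.14, 3.14]. Speed limits (rad/s): [2.57, 2.57, 3.14, 3.14, 3.14, 3.14].

## Interface

Orientations are given as a rotation vector (axis times angle).
In Python, from station import ctrl gives the robot as it stands.
- The arm moves only by the tool servo_tool, never from a script. Its arguments are lists of equal length, an entry for each row: "delta_pos": the shift along the tool's x, y, z in m, a list of three; "dr": the turn, a rotation vector about the tool's x, y, z in degrees, a list of three; "grip": the opening, from 0 (shut) to 1 (fully open). In form: {"delta_pos": [[x, y, z], ...], "dr": [[rx, ry, rz], ...], "grip": [grip, ...]}. A call has 1 to 5 rows; each row shifts and turns the pose as measured when the row begins, along the tool's axes as they then stand; what a row does not reach is not made up. A row lasts 1/8 s, in which the tool goes at most 62.5 mm and 10.7 degrees, less where a joint would pass 70% of its speed; a pose out of reach is approached as far as the arm can. A call is refused whole if a number of a shift passes 0.0625 or a number of a turn 10.7, either way. A call with a gripper value outside its range is refused whole. The fingers move at their own pace and stop on an object; "grip_force" is the grip in N (left out, the last holds). Time passes only in rows, so rows that do not move let the fingers close. It gives the time, the measured TCP pose, the force and the opening at its end, in the units of the state.
- ctrl.get_obs(): the state, without advancing time (a new reading comes with each control period).
- ctrl.get_image(name): name is "side" or "top"; returns the picture (400x640x3 uint8, red, green, blue); there is no depth.
- ctrl.camera_params(name): a dict with "fovy" (degrees; the focal length in pixels is half the picture's height over the tangent of half this angle, whatever the lens; pixels are square), "cx", "cy" (the principal point, pixels), "eye" and "rotation" of the camera in the world. Camera axes: x right, y down, z forward; pixel columns grow to the right and rows downward; lengths in m; the calibration is good to about 2 mm. A picture is of the moment at which its call begins. camera_params takes no time and is no camera call.
- ctrl.finish_job(): hands the job in, once; it reports no verdict.
Trained networks look in the newest picture that a camera, given by its name, has taken for a name from the list of things; names that differ only in an ending like _2 or _b are one class to them, and where a whole thing is asked for, a point or a joint stands for the part that bears it (a point fixed in the world has none). Each returns a list of dicts, best first, with "score" (0 to 1); they miss things now and then, are a little off and sometimes report something else, mostly with a low value. They report only what shows in the picture. A call takes as long as a camera call. They do not tell look-alikes from the thing itself.
- ctrl.masks_of(camera, label): "pixels" (400x640 bool, what is visible of it) and "extent" ([left, top, right, bottom] in pixels, round what is visible of it).
The state is a dict: "t": time; "q": joint angles; "dq": joint speeds; "effort": joint torques, N m; "tool_pos": TCP position; "tool_rot": TCP orientation; "contact_force": force on the tool from outside, world axes, zero at the start; "wrist_torque": the same for the moment, N m; "opening": finger opening in m.
Only numpy, scipy, OpenCV 4.12 (cv2) and the standard library are available. Lean on these libraries where they do the work, as an engineer would, in place of code of your own. Each camera call takes 0.05 s, during which the arm holds its last target.

## Task

The viewing is over: using the slotted spatula, slide it under each acrylic coin holder on the dark ribbed steel shelf and carry them all over to the green ribbed packing tray, so that each lies flat on the brass ribs, side by side, inside the tray and not sticking out of its open front; keep them level and never touch them with the fingers. When all are packed, turn the knob of the viewing timer anticlockwise back to its zero stop. Leave the spatula lying flat along its cork pad and everything else where it was.

Things in the scene. Friction and masses are not known exactly. Their poses are not given: they have to be found in the camera images.
- shelf: dark steel ribbed shelf with steel ribs, 152 x 328 mm, where the holders start. Fixed; 6 mm base plate with nine ribs along own x: 6 wide, 14 tall, 140 long, tops at z 20 mm, at own y = -144, -108 .. 144 mm (pitch 36, clear gaps 30). Open front at own -x, towards the robot; 30 mm high walls at both sides (inner faces y = +-158) and back (x = +70). Origin: centre of its underside.
- tray: green packing tray with brass ribs, 152 x 372 mm; it and the shelf may swap sides. Fixed; 6 mm base plate with nine ribs along own x: 6 wide, 14 tall, 140 long, tops at z 20 mm, at own y = -144, -108 .. 144 mm (pitch 36, clear gaps 30). Open front at own -x, towards the robot; 32 mm high walls at both sides (inner faces y = +-180) and back (x = +70). Origin: centre of its underside.
- pad: cork pad, fixed on the table, 190 x 90 x 4 mm, long side along its own x. Origin: centre of its underside. The spatula starts lying along it, and must lie there again at the end.
- lifter: the slotted spatula, 190 g. Two steel blades 3 mm thick, 20 wide, centred at own y = +-18 mm (16 mm slot, 56 overall), from x = -24 to +76, undersides at z = 0: with the slot astride a rib they fit the gaps with 5 mm to spare each side. Origin: under the blades at the risers' front faces; +x points to the tips. Rests steadily on its blades.
- lifter_bridge (a point): middle of the spatula's bridge, at its own x = -5, z = 39 mm. A riser stands on each blade at x = -4 to 0; the bridge (z 33 to 45 mm) joins them and passes clear over ribs. An item on the blades lies ahead of the risers (x > 0).
- lifter_grip (a point): grip point on the spatula's dark wooden handle, at its own x = -40, y = 0, z = 44 mm. The handle runs x = -95 to -10, is 20 mm wide in y, z 33 to 55 mm; grasp its width from above, fingers closing along the spatula's y.
- holder0: clear acrylic coin holder, a flat square 72 x 72 x 7 mm, about 90 g, with four gold sovereigns in a two by two pattern inside (looks pale); lies flat across the ribs. Origin: centre of its underside. May be absent.
- holder1: clear acrylic coin holder, a flat square 72 x 72 x 7 mm, about 90 g, with four gold sovereigns in a two by two pattern inside (looks pale); lies flat across the ribs. Origin: centre of its underside. May be absent.
- holder2: clear acrylic coin holder, a flat square 72 x 72 x 7 mm, about 90 g, with four gold sovereigns in a two by two pattern inside (looks pale); lies flat across the ribs. Origin: centre of its underside. May be absent.
- timer (a joint): angle of the viewing timer's knob, rad: 0 at the zero stop, growing as it is turned clockwise seen from above (up to 4.0). It stays where it is left (friction 0.03 N m).
- timer_base: white housing of the viewing timer, fixed on the table. Origin: centre of its underside; its own x is the direction of the knob's bar grip when the knob stands at zero.
- timer_grip (a point): point on the axis of the timer's black knob, at the height at which to grip its bar from above. It lies 37 mm above the table; the bar is 42 mm long, 14 mm thick, its top 44 mm above the table, on a disc of 44 mm diameter whose top is 14 mm above the table. A white line on the bar marks the pointer end (own -x of the knob).
- tankard: pewter tankard, 84 mm wide, 115 mm tall; leave alone. Origin: centre of its underside.
- frame: small standing gilt picture frame, 90 mm wide, 110 mm tall; leave alone. Origin: underside, centre.
- opera_glasses: pair of mother-of-pearl opera glasses standing on end, 98 mm wide, 75 mm tall; leave alone. Origin: centre of its underside.
- coin_tube: clear upright coin tube, 28 mm across, 60 mm tall; leave alone. Origin: centre of its underside.
- loupe: black loupe, 38 mm across, 22 mm tall; leave alone. Origin: centre of its underside.
- key: flat brass deposit-box key, 60 mm long, 5 mm thick; leave alone. Origin: under the centre of its round bow.
Not all that is in view belongs to the job. What is shaped like the holder1 but purple is not meant.

How it is judged:
By the outcome, as a careful person would: the job done as asked, in the order asked, and still so for the second after the job is handed in, with the robot touching nothing.
Of holder0, holder1, holder2 only 2 to 3 are there at a start; the rules pass over those that are not, and their reading is None.
At some moment in a run one of holder0, holder1, holder2, lifter may be knocked a few centimetres aside while the robot is not near it.
It also fails if it takes over 210 s, if anything falls off the work surface, if the arm or the gripper's body presses on something with over 40 N, if the wrist force passes 120 N, or if a joint passes its speed limit or range.

## Working session

There is one attempt and no reset: what is moved stays moved. The work goes in short steps, Python scripts to look and compute and a tool call to move; the robot and the scene stay as the last step left them, time stands still between calls to the robot, and variables do not carry over. Pictures are saved under pics/ and viewed, and the job is handed in when it is done.

Besides the shell and the picture viewer there is one more tool, called after "Request:" in YAML: its name, and indented under it one key for each argument. servo_tool: Moves the arm, as the interface text tells. Its arguments: {"type":"object","properties":{"delta_pos":{"type":"array","items":{"type":"array","items":{"type":"number"}}},"dr":{"type":"array","items":{"type":"array","items":{"type":"number"}}},"grip":{"type":"array","items":{"type":"number"}},"grip_force":{"type":"number"}},"required":["delta_pos","dr","grip"]}

```bash
ls; mkdir -p pics
python3 - <<'E'
from station import ctrl
import cv2
o=ctrl.get_obs();print({k:(v if not hasattr(v,'round') else v) for k,v in o.items()})
for n in("top","side"):
    im=ctrl.get_image(n);cv2.imwrite(f"pics/{n}0.png",im[:,:,::-1]);print(n,ctrl.camera_params(n))
E
```

```text
pics
{'t': 0.0, 'q': array([ 1.06502774e+00,  5.33512563e-02,  1.61430699e+00,  4.78850523e-06,
        1.47597569e+00, -1.19017628e-01]), 'dq': array([-0.00045697, -0.00019114,  0.00157282, -0.00103601, -0.00015587,
       -0.0007823 ]), 'effort': array([ 1.56194081e-03, -3.93676865e+01, -3.70181608e+01,  7.68517384e-05,
        6.99078402e-03, -1.11178352e-05]), 'tool_pos': array([0.23545748, 0.57831088, 0.24405869]), 'tool_rot': array([-1.55136389,  0.30399109, -0.30299315]), 'contact_force': array([-1.20599292, -1.12625584,  0.02625933]), 'wrist_torque': array([ 0.01658729, -0.00904118, -0.02124046]), 'opening': 0.08525806028075501}
top {'fovy': 55.3940787999926, 'cx': 317.77551869942494, 'cy': 198.44493541145434, 'eye': array([0.41357924, 0.00300039, 1.33084344]), 'rotation': array([-2.13639746,  2.16613842, -0.15199812])}
side {'fovy': 57.807223071814526, 'cx': 317.57017377068036, 'cy': 202.4760016420856, 'eye': array([ 0.28826972, -0.77245487,  0.71057943]), 'rotation': array([-2.18793661,  0.40255613, -0.21648608])}
```

View pics/top0.png

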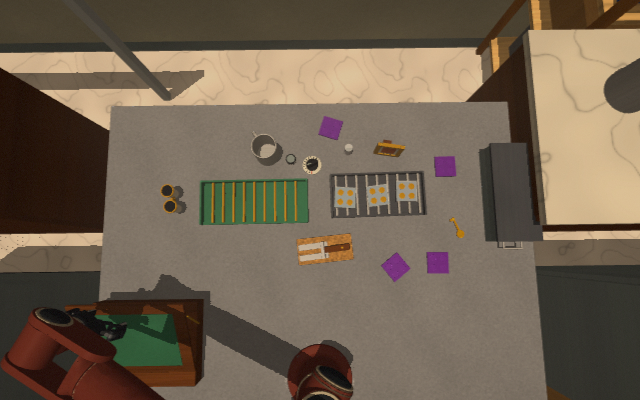

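View pics/side0.png

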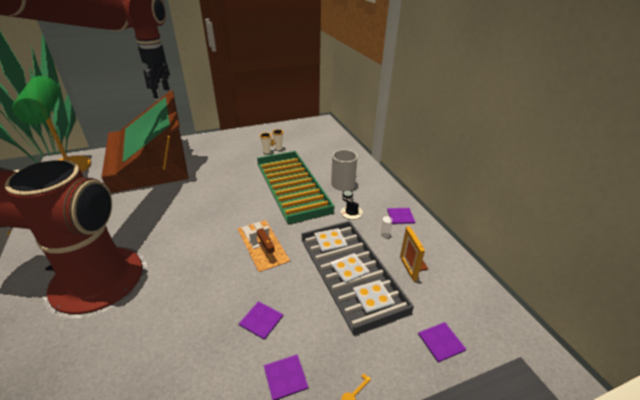

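```bash
cat > h.py <<'E'
import numpy as np,cv2
from scipy.spatial.transform import Rotation as R
from station import ctrl
class Cam:
    def __init__(s,n):
        p=ctrl.camera_params(n);s.f=200/np.tan(np.radians(p['fovy']/2));s.c=np.array([p['cx'],p['cy']]);s.eye=np.array(p['eye']);s.R=R.from_rotvec(p['rotation']).as_matrix()
    def proj(s,P):
        P=np.atleast_2d(P);q=(P-s.eye)@s.R;return s.f*q[:,:2]/q[:,2:]+s.c
    def back(s,uv,z):
        uv=np.atleast_2d(uv);d=np.c_[(uv-s.c)/s.f,np.ones(len(uv))]@s.R.T
        return s.eye+d*((z-s.eye[2])/d[:,2])[:,None]
top=Cam('top');side=Cam('side')
def snap(n,name):
    im=ctrl.get_image(n);cv2.imwrite(f'pics/{name}.png',im[:,:,::-1]);return im
def crop(im,box,k,name):
    l,t,r,b=box;c=cv2.resize(im[t:b,l:r],None,fx=k,fy=k,interpolation=cv2.INTER_CUBIC);cv2.imwrite(f'pics/{name}.png',c[:,:,::-1])
E
python3 - <<'E'
from h import *
im=cv2.imread('pics/top0.png')[:,:,::-1]; s=cv2.imread('pics/side0.png')[:,:,::-1]
crop(im,(190,130,440,280),3,'c1'); crop(s,(230,140,430,340),3,'c2')
print(top.R,side.R,top.f)
for l,z in [('shelf',.03),('tray',.032),('pad',.004),('lifter',.02),('holder0',.027),('timer_base',.02),('timer',.04),('tankard',0),('frame',0),('loupe',0),('coin_tube',0)]:
  for cam,C in(('top',top),('side',side)):
    for m in ctrl.masks_of(cam,l)[:4]:
        e=m['extent'];v,u=np.nonzero(m['pixels']);c=[u.mean(),v.mean()]
        print(l,cam,round(m['score'],2),[round(float(x)) for x in e],len(u),np.round(C.back(c,z)[0],3))
E
```

```text
[[-0.01397023 -0.99039687  0.13754586]
 [-0.99990018  0.01354664 -0.0040153 ]
 [ 0.00211345 -0.13758823 -0.99048726]] [[ 0.93239987 -0.2087388   0.29505695]
 [-0.36124639 -0.56413055  0.74246736]
 [ 0.01146889 -0.79886472 -0.60140138]] 380.9916962760422
shelf top 0.9 [333, 171, 426, 219] 2767 [ 0.608 -0.21   0.03 ]
shelf side 0.63 [302, 220, 413, 336] 4537 [ 0.597 -0.258  0.03 ]
tray top 0.75 [200, 178, 310, 224] 4863 [0.587 0.221 0.032]
tray top 0.64 [394, 183, 414, 199] 429 [ 0.615 -0.308  0.032]
pad top 0.57 [292, 232, 357, 264] 966 [ 0.425 -0.028  0.004]
pad side 0.56 [241, 222, 293, 271] 882 [ 0.417 -0.055  0.004]
lifter top 0.73 [298, 244, 351, 261] 515 [ 0.418 -0.008  0.02 ]
lifter side 0.65 [343, 197, 359, 215] 153 [0.716 0.018 0.02 ]
lifter side 0.63 [242, 221, 275, 256] 563 [ 0.416 -0.012  0.02 ]
holder0 top 0.98 [333, 186, 356, 210] 448 [ 0.598 -0.094  0.027]
holder0 top 0.88 [428, 251, 450, 274] 465 [ 0.371 -0.404  0.027]
holder0 top 0.87 [392, 182, 412, 198] 441 [ 0.617 -0.308  0.027]
holder0 top 0.85 [437, 156, 458, 180] 412 [ 0.703 -0.447  0.027]
holder0 side 0.98 [265
[... 493 characters left out ...]
 0.544 0.02 ]
timer top 0.61 [306, 156, 320, 170] 137 [0.713 0.017 0.04 ]
timer side 0.74 [341, 197, 358, 218] 177 [ 0.703 -0.005  0.04 ]
tankard top 0.76 [251, 134, 278, 167] 677 [0.779 0.187 0.   ]
tankard side 0.89 [331, 152, 356, 195] 961 [0.8   0.259 0.   ]
frame top 0.7 [372, 141, 406, 155] 323 [ 0.776 -0.256  0.   ]
frame side 0.66 [399, 227, 429, 280] 929 [ 0.797 -0.206  0.   ]
loupe top 0.72 [251, 136, 278, 167] 728 [0.783 0.186 0.   ]
loupe top 0.49 [285, 156, 296, 162] 93 [0.743 0.095 0.   ]
loupe side 0.5 [343, 192, 352, 200] 78 [0.743 0.109 0.   ]
coin_tube top 0.54 [342, 146, 353, 155] 54 [ 0.776 -0.11   0.   ]
coin_tube side 0.66 [380, 215, 392, 240] 188 [ 0.785 -0.08   0.   ]
```

View pics/c1.png

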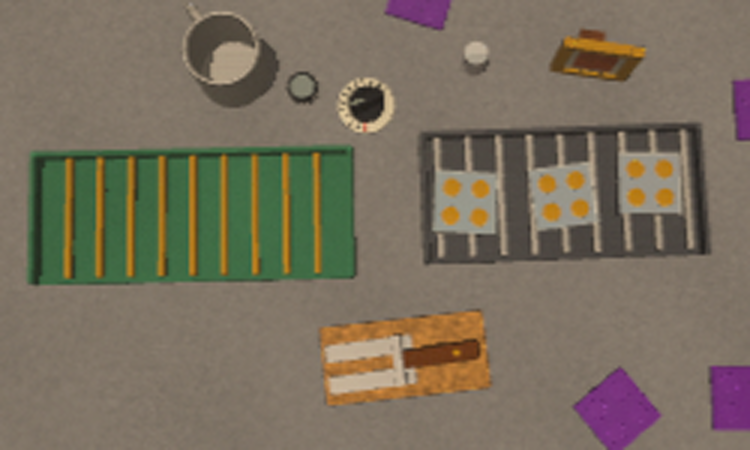

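View pics/c2.png

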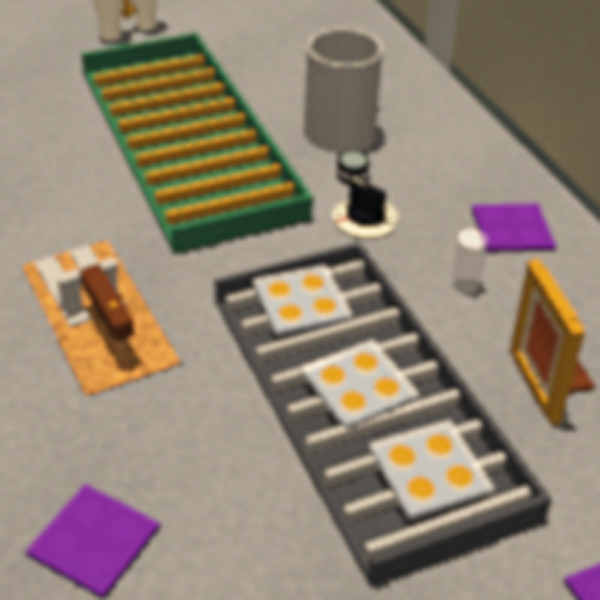

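```bash
cat > fit.py <<'E'
from h import *
from scipy.optimize import minimize
S=4
def fill(M,C,P,val,box):
    uv=C.proj(P)
    hull=cv2.convexHull(((uv-np.array(box[:2])+0.5)*S*16-8).astype(np.int32))
    cv2.fillConvexPoly(M,hull,val,shift=4)
def prism(x0,x1,y0,y1,z0,z1):
    return np.array([[x,y,z] for x in(x0,x1) for y in(y0,y1) for z in(z0,z1)])
def tf(P,p):
    c,s=np.cos(p[2]),np.sin(p[2]);return np.c_[p[0]+c*P[:,0]-s*P[:,1],p[1]+s*P[:,0]+c*P[:,1],P[:,2]]
def render(C,p,items,box):
    w,h=box[2]-box[0],box[3]-box[1];M=np.zeros((h*S,w*S),np.float32)
    for P,val in items: fill(M,C,tf(P,p),val,box)
    return cv2.resize(M,(w,h),interpolation=cv2.INTER_AREA)
def ncc(a,b,m):
    a=a[m];b=b[m];a=a-a.mean();b=b-b.mean();return (a*b).sum()/np.sqrt((a*a).sum()*(b*b).sum()+1e-9)
def fit(C,img,p0,items,box,mask=None,step=(.008,.008,.03)):
    obs=img[box[1]:box[3],box[0]:box[2]].astype(np.float32)
    m=np.ones(obs.shape,bool) if mask is None else mask[box[1]:box[3],box[0]:box[2]]
    f=lambda p:-ncc(render(C,p,items,box),obs,m)
    best=None
    for d in [(0,0,0),(.006,0,0),(-.006,0,0),(0,.006,0),(0,-.006,0)]:
        q=np.array(p0)+d
        sx=np.array([q]+[q+np.eye(3)[i]*step[i] for i in range(3)])
        r=minimize(f,q,method='Nelder-Mead',options=dict(initial_simplex=sx,xatol=1e-4,fatol=1e-5,maxiter=200))
        if best is None or r.fun<best.fun: best=r
    return best.x,-best.fun
def rack(iy,wall,rv,wv,bv):
    it=[(prism(-.076,.076,-iy-.006,iy+.006,0,.006),bv)]
    it+=[(prism(-.076,.076,s*iy,s*(iy+.006),0,wall),wv) for s in(-1,1)]+[(prism(.07,.076,-iy-.006,iy+.006,0,wall),wv)]
    it+=[(prism(-.07,.07,y-.003,y+.003,.006,.02),rv) for y in np.arange(-4,5)*.036]
    return it
E
python3 - <<'E'
from fit import *
for cam,C,fn in(('top',top,'top0'),('side',side,'side0')):
    im=cv2.imread(f'pics/{fn}.png').astype(np.float32)
    B,G,Rr=im[...,0],im[...,1],im[...,2]
    # shelf: gray brightness; mask holders via gold/pale
    lab=G.copy()
    m=np.ones(G.shape,bool)
    for cx,cy in((.598,-.094),(.6,-.208),(.615,-.308)):
        pts=C.proj(tf(prism(-.048,.048,-.048,.048,.02,.027),(cx,cy,0)))
        t=np.zeros(G.shape,np.uint8);cv2.fillConvexPoly(t,cv2.convexHull(pts.astype(np.int32)),1);m&=t==0
    p0=(.603,-.2,.0)
    pts=C.proj(tf(prism(-.085,.085,-.175,.175,0,.03),p0));box=[int(pts[:,0].min()),int(pts[:,1].min()),int(pts[:,0].max()),int(pts[:,1].max())]
    bg=np.median(G[box[1]:box[3],box[0]:box[2]])
    it=rack(.158,.03,170,40,50)
    # background value
    import fit as F
    it=[(prism(-.3,.3,-.4,.4,0,0),110)]+it
    print('shelf',cam,fit(C,G,p0,it,box,m))
    p0=(.59,.22,.0)
    pts=C.proj(tf(prism(-.085,.085,-.195,.195,0,.032),p0));box=[max(0,int(pts[:,0].min())),int(pts[:,1].min()),int(pts[:,0].max()),int(pts[:,1].max())]
    it=[(prism(-.3,.3,-.4,.4,0,0),110)]+rack(.18,.032,180,30,45)
    print('tray',cam,fit(C,Rr,p0,it,box))
E
```

```text
shelf top (array([ 0.60901   , -0.21056651,  0.02357147]), np.float64(0.8973401188850403))
tray top (array([0.58867532, 0.22104027, 0.0073511 ]), np.float64(0.9339383244514465))
shelf side (array([ 0.60685657, -0.20684667,  0.01891712]), np.float64(0.5761222243309021))
tray side (array([0.58692325, 0.22532567, 0.01048443]), np.float64(0.5867342948913574))
```

```bash
cat >> fit.py <<'E'
def overlay(im,C,models,box,k,name):
    l,t,r,b=box;c=cv2.resize(im[t:b,l:r],None,fx=k,fy=k,interpolation=cv2.INTER_CUBIC)
    for p,segs,col in models:
        for a,bb in segs:
            q=C.proj(tf(np.array([a,bb]),p));q=((q-[l,t]+.5)*k-.5).round().astype(int)
            cv2.line(c,tuple(q[0].tolist()),tuple(q[1].tolist()),col,1)
    cv2.imwrite(f'pics/{name}.png',c)
def racksegs(iy,wall):
    s=[((-.07,y,.02),(.07,y,.02)) for y in np.arange(-4,5)*.036]
    o=iy+.006
    s+=[((-.076,-o,wall),(.076,-o,wall)),((-.076,o,wall),(.076,o,wall)),((.076,-o,wall),(.076,o,wall)),((-.076,-o,0),(-.076,o,0))]
    return s
E
python3 - <<'E'
from fit import *
sh=(.609,-.2106,.0236);tr=(.5887,.221,.0074)
M=[(sh,racksegs(.158,.03),(0,0,255)),(tr,racksegs(.18,.032),(255,0,255))]
overlay(cv2.imread('pics/top0.png'),top,M,(190,150,440,240),3,'o1')
overlay(cv2.imread('pics/side0.png'),side,M,(240,140,420,340),3,'o2')
E
```

```text
(no output)
```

View pics/o1.png

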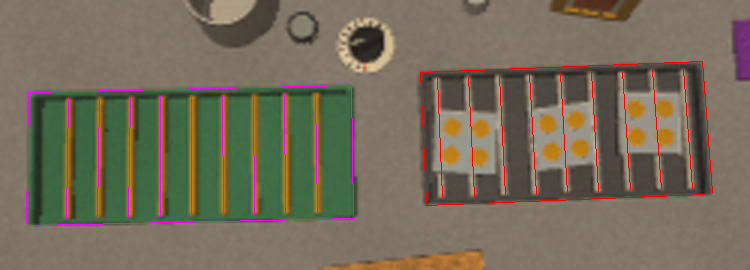

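View pics/o2.png

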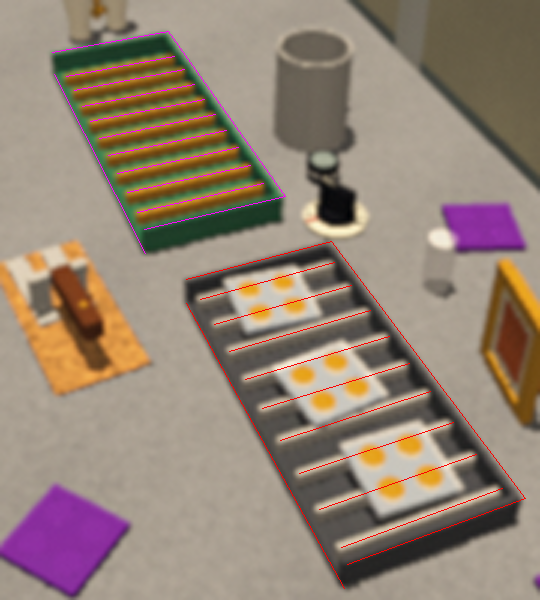

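```bash
cat >> fit.py <<'E'
def bx(C,P,p,pad=3):
    pts=C.proj(tf(P,p));return [max(0,int(pts[:,0].min())-pad),max(0,int(pts[:,1].min())-pad),min(640,int(pts[:,0].max())+pad),min(400,int(pts[:,1].max())+pad)]
def padit(z=0):
    return [(prism(-.4,.4,-.4,.4,0,0),105),(prism(-.095,.095,-.045,.045,0,.004),50)]
def lifter(z,h=35,b=185,br=150):
    it=[(prism(-.024,.076,s*.018-.01,s*.018+.01,z,z+.003),b) for s in(-1,1)]
    it+=[(prism(-.004,0,s*.018-.01,s*.018+.01,z,z+.033),br) for s in(-1,1)]
    it+=[(prism(-.01,0,-.028,.028,z+.033,z+.045),br),(prism(-.095,-.01,-.01,.01,z+.033,z+.055),h)]
    return it
def holderit(z=.02,v=180): return [(prism(-.036,.036,-.036,.036,z,z+.007),v)]
E
python3 - <<'E'
from fit import *
from scipy.spatial.transform import Rotation as R
for cam,C,fn in(('top',top,'top0'),('side',side,'side0')):
    im=cv2.imread(f'pics/{fn}.png').astype(np.float32);B=im[...,0]
    for y0 in(1.57+.12,):
        p0=(.425,-.03,y0)
        b=bx(C,prism(-.1,.1,-.05,.05,0,0),p0)
        pp,s=fit(C,im[...,0]-im[...,2],p0,[(prism(-.4,.4,-.4,.4,0,0),0),(prism(-.095,.095,-.045,.045,0,.004),-100)],b,step=(.01,.01,.1));print('pad',cam,pp,s)
        # lifter with pad bg
        pad=[(tf(P,pp),v) for P,v in padit()]
        obs=B
        from scipy.optimize import minimize
        box=b;o=obs[box[1]:box[3],box[0]:box[2]];mm=np.ones(o.shape,bool)
        def f(q):
            M=np.zeros((o.shape[0]*S,o.shape[1]*S),np.float32)
            for P,v in pad: fill(M,C,P,v,box)
            for P,v in lifter(.004): fill(M,C,tf(P,q),v,box)
            return -ncc(cv2.resize(M,(o.shape[1],o.shape[0]),interpolation=cv2.INTER_AREA),o,mm)
        q0=np.array((.418,-.015,y0));best=min((minimize(f,q0+d,method='Nelder-Mead',options=dict(initial_simplex=[q0+d,q0+d+[.01,0,0],q0+d+[0,.01,0],q0+d+[0,0,.08]],xatol=1e-4,fatol=1e-5)) for d in([0,0,0],[0,.01,0],[0,-.01,0])),key=lambda r:r.fun)
        print('lifter',cam,best.x,-best.fun)
    for p0 in((.598,-.094,0.0),(.6,-.208,.1),(.615,-.31,.0)):
        G=im[...,0]*0+im.max(2)
        b=bx(C,prism(-.04,.04,-.04,.04,.02,.027),p0,2)
        sh=(.608,-.209,.022)
        it0=[(tf(P,sh),v) for P,v in [(prism(-.3,.3,-.4,.4,0,0),110)]+rack(.158,.03,170,40,50)]
        o=G[b[1]:b[3],b[0]:b[2]];mm=np.ones(o.shape,bool)
        def f(q):
            M=np.zeros((o.shape[0]*S,o.shape[1]*S),np.float32)
            for P,v in it0: fill(M,C,P,v,b)
            for P,v in holderit(v=200): fill(M,C,tf(P,q),v,b)
            return -ncc(cv2.resize(M,(o.shape[1],o.shape[0]),interpolation=cv2.INTER_AREA),o,mm)
        q0=np.array(p0);r=min((minimize(f,q0+d,method='Nelder-Mead',options=dict(initial_simplex=[q0+d,q0+d+[.01,0,0],q0+d+[0,.01,0],q0+d+[0,0,.1]],xatol=1e-4,fatol=1e-5)) for d in([0,0,0],[0,0,.1],[0.005,0,-.1])),key=lambda r:r.fun)
        c,s=np.cos(-sh[2]),np.sin(-sh[2]);d=r.x[:2]-sh[:2]
        print('holder',cam,r.x.round(4),round(-r.fun,3),'in shelf',np.round([c*d[0]-s*d[1],s*d[0]+c*d[1],r.x[2]-sh[2]],4))
o=ctrl.get_obs();print(R.from_rotvec(o['tool_rot']).as_matrix().round(3),o['t'])
E
```

```text
pad top [ 0.42198825 -0.02318962  1.66749834] 0.8196235299110413
lifter top [ 0.41818672 -0.01003153  1.69549077] 0.9554533362388611
holder top [ 0.5997 -0.0953 -0.0646] 0.918 in shelf [-0.0058  0.1139 -0.0866]
holder top [ 0.6051 -0.2108  0.0975] 0.925 in shelf [-0.0029 -0.0017  0.0755]
holder top [ 0.6191 -0.3179 -0.0297] 0.907 in shelf [ 0.0087 -0.1091 -0.0517]
pad side [ 0.41955365 -0.02250655  1.6699148 ] 0.8107481002807617
lifter side [ 0.41572356 -0.00824332  1.69216448] 0.7697598934173584
holder side [ 0.5978 -0.0933 -0.0832] 0.81 in shelf [-0.0077  0.1159 -0.1052]
holder side [ 0.6037 -0.2061  0.1054] 0.773 in shelf [-0.0042  0.003   0.0834]
holder side [ 0.618  -0.3071 -0.0138] 0.824 in shelf [ 0.0078 -0.0982 -0.0358]
[[ 0.926 -0.     0.377]
 [-0.377 -0.     0.926]
 [ 0.    -1.    -0.   ]] 1.2
```

Request:
servo_tool:
  delta_pos:
    - [0.034,0,-0.043]
    - [0.034,0,-0.043]
    - [0.034,0,-0.043]
    - [0.034,0,-0.043]
    - [0.034,0,-0.043]
  dr:
    - [0,0,0]
    - [0,0,0]
    - [0,0,0]
    - [0,0,0]
    - [0,0,0]
  grip: [1,1,1,1,1]
  grip_force: 80

```text
t: 1.82
tool_pos: [0.3135, 0.3113, 0.245]
tool_rot: [-1.55, 0.297, -0.299]
contact_force: [0.9, -0.8, -0.1]
opening: 0.0857
```

Request:
servo_tool:
  delta_pos:
    - [0.034,0,-0.043]
    - [0.034,0,-0.043]
    - [0.034,0,-0.043]
    - [0.034,0,-0.043]
    - [0.034,0,-0.043]
  dr:
    - [0,0,0]
    - [0,0,0]
    - [0,0,0]
    - [0,0,0]
    - [0,0,0]
  grip: [1,1,1,1,1]

```text
t: 2.45
tool_pos: [0.393, 0.0403, 0.247]
tool_rot: [-1.548, 0.289, -0.303]
contact_force: [1.6, -0.1, -0.4]
opening: 0.0853
```

Request:
servo_tool:
  delta_pos:
    - [0,0.01,0]
    - [0,0.01,0]
    - [0,0.01,0]
    - [0,0.01,0]
    - [0,0.01,0]
  dr:
    - [0,10,0]
    - [0,10,0]
    - [0,10,0]
    - [0,10,0]
    - [0,10,0]
  grip: [1,1,1,1,1]

```text
t: 3.08
tool_pos: [0.3951, 0.035, 0.1977]
tool_rot: [-1.32, 0.99, -1.008]
contact_force: [0.3, 0.1, -0.3]
opening: 0.0855
```

```bash
cat > g.py <<'E'
import sys
from h import *
# usage: g.py x y z A  (target tcp, z-axis azimuth A): remaining delta in present tool frame
def delta(x,y,z,A,pr=True):
    o=ctrl.get_obs();M=R.from_rotvec(o['tool_rot']).as_matrix()
    T=np.array([[np.sin(A),0,np.cos(A)],[-np.cos(A),0,np.sin(A)],[0,-1,0]])
    d=M.T@(np.array([x,y,z])-o['tool_pos']);r=np.degrees(R.from_matrix(M.T@T).as_rotvec())
    if pr: print('t',round(o['t'],2),'pos',o['tool_pos'].round(4),'A',round(float(np.arctan2(M[1,2],M[0,2])),4),'delta',d.round(4),'rot',r.round(2),'F',o['contact_force'].round(1),'Tq',o['wrist_torque'].round(2),'op',round(o['opening'],4),'q6',o['q'][5].round(2))
    return d,r
if __name__=='__main__': delta(*map(float,sys.argv[1:5]))
E
python3 g.py .422 -.049 .12 .123
```

```text
t 3.08 pos [0.3951 0.035  0.1977] A 0.2805 delta [0.0879 0.0781 0.0015] rot [-0.78  9.02  0.17] F [ 0.3  0.1 -0.3] Tq [ 0.03  0.   -0.02] op 0.0855 q6 -0.38
```

Request:
servo_tool:
  delta_pos:
    - [0.044,0.039,0]
    - [0.044,0.039,0]
    - [0,0,0]
    - [0,0,0]
  dr:
    - [0,0,0]
    - [0,0,0]
    - [-0.8,9,0.2]
    - [0,0,0]
  grip: [1,1,1,1]

```text
t: 3.58
tool_pos: [0.4219, -0.0517, 0.1188]
tool_rot: [-1.261, 1.118, -1.121]
contact_force: [0.0, 0.0, 0.4]
opening: 0.0853
```

```bash
python3 g.py .422 -.049 .043 .123
python3 - <<'E'
from fit import *
a=snap('top','t1');b=snap('side','s1')
L=(.417,-.009,1.694)
seg=[((-.095,-.01,.059),(-.01,-.01,.059)),((-.095,.01,.059),(-.01,.01,.059)),((-.095,-.01,.059),(-.095,.01,.059)),((.076,-.028,.007),(.076,.028,.007)),((.076,-.028,.007),(0,-.028,.007)),((.076,.028,.007),(0,.028,.007))]
overlay(cv2.imread('pics/t1.png'),top,[(L,seg,(0,255,0))],(270,210,380,290),6,'o3')
overlay(cv2.imread('pics/s1.png'),side,[(L,seg,(0,255,0))],(210,170,320,290),5,'o4')
E
```

```text
t 3.58 pos [ 0.4219 -0.0517  0.1188] A 0.1207 delta [-0.0027  0.0758  0.0002] rot [-0.17 -0.13 -0.01] F [0.  0.  0.4] Tq [-0.03 -0.02  0.06] op 0.0853 q6 -0.42
```

View pics/o4.png

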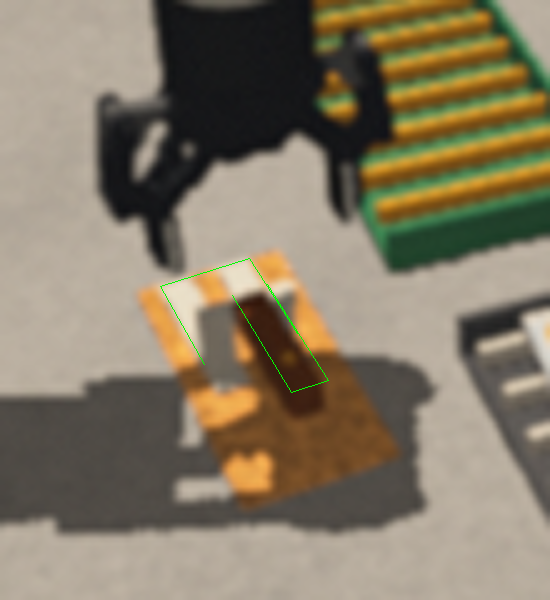

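View pics/o3.png

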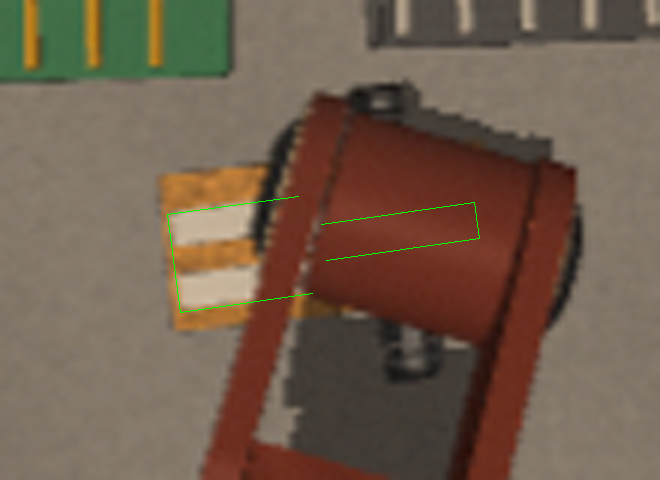

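Request:
servo_tool:
  delta_pos:
    - [-0.002,0.03,0]
    - [-0.001,0.03,0]
    - [0,0.015,0]
    - [0,0,0]
    - [0,0,0]
  dr:
    - [0,0,0]
    - [0,0,0]
    - [0,0,0]
    - [0,0,0]
    - [0,0,0]
  grip: [1,1,1,1,0]

```text
t: 4.3
tool_pos: [0.4254, -0.0474, 0.0472]
tool_rot: [-1.262, 1.099, -1.12]
contact_force: [-0.1, 0.3, -0.1]
opening: 0.0697
```

Request:
servo_tool:
  delta_pos:
    - [0,0,0]
    - [0,0,0]
    - [0,0,0]
    - [0,0,0]
    - [0,0,0]
  dr:
    - [0,0,0]
    - [0,0,0]
    - [0,0,0]
    - [0,0,0]
    - [0,0,0]
  grip: [0,0,0,0,0]

```text
t: 4.92
tool_pos: [0.4272, -0.048, 0.0499]
tool_rot: [-1.26, 1.095, -1.123]
contact_force: [0.6, 0.1, -0.7]
opening: 0.0187
```

```bash
python3 g.py .422 -.049 .043 .123
```

```text
t 4.92 pos [ 0.4272 -0.048   0.0499] A 0.1336 delta [ 0.0002  0.0069 -0.0054] rot [-1.01  0.61  0.37] F [ 0.6  0.1 -0.7] Tq [-0.02  0.05  0.03] op 0.0187 q6 -0.42
```

Request:
servo_tool:
  delta_pos:
    - [0,-0.02,0]
    - [0,-0.03,0]
    - [0,-0.04,0]
    - [0,-0.04,0]
    - [0,-0.03,0]
  dr:
    - [0,0,0]
    - [0,0,0]
    - [0,0,0]
    - [0,0,0]
    - [0,0,0]
  grip: [0,0,0,0,0]

```text
t: 5.55
tool_pos: [0.4204, -0.0463, 0.2077]
tool_rot: [-1.266, 1.105, -1.114]
contact_force: [0.1, -0.4, -1.5]
opening: 0.0186
```

```bash
python3 g.py .422 -.049 .2 .123;python3 - <<'E'
from fit import *
for i in range(3):
    b=snap('side','s2');o=ctrl.get_obs();print(o['t'],o['tool_pos'].round(4),o['tool_rot'].round(4))
crop(b,(190,120,330,290),4,'c3')
E
```

```text
t 5.55 pos [ 0.4204 -0.0463  0.2077] A 0.1334 delta [0.0028 0.0077 0.0012] rot [-0.34  0.6   0.09] F [ 0.1 -0.4 -1.5] Tq [-0.1  -0.03 -0.01] op 0.0186 q6 -0.42
5.6 [ 0.4223 -0.0469  0.2121] [-1.2628  1.0998 -1.1187]
5.65 [ 0.4223 -0.0469  0.2101] [-1.263   1.1001 -1.1185]
5.7 [ 0.4211 -0.0466  0.2075] [-1.2647  1.1036 -1.1158]
```

View pics/c3.png

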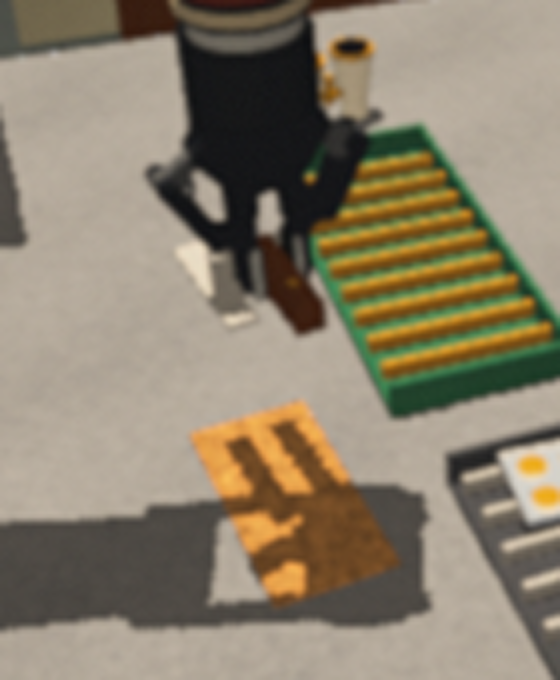

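Request:
servo_tool:
  delta_pos:
    - [0,0,0]
    - [0,0,0]
    - [0,0,0]
    - [0,0,0]
    - [0,0,0]
  dr:
    - [0,9.6,0]
    - [0,9.6,0]
    - [0,9.6,0]
    - [0,9.6,0]
    - [0,9.6,0]
  grip: [0,0,0,0,0]

```text
t: 6.32
tool_pos: [0.415, -0.0449, 0.1929]
tool_rot: [-0.779, 1.736, -1.719]
contact_force: [-0.1, 0.3, -2.6]
opening: 0.0182
```

Request:
servo_tool:
  delta_pos:
    - [0,0,0]
    - [0,0,0]
    - [0,0,0]
    - [0,0,0]
    - [0,0,0]
  dr:
    - [0,9.6,0]
    - [0,9.6,0]
    - [0,9.6,0]
    - [0,9.6,0]
    - [0,9.6,0]
  grip: [0,0,0,0,0]

```text
t: 6.95
tool_pos: [0.4075, -0.0428, 0.1767]
tool_rot: [0.01, -2.201, 2.177]
contact_force: [0.7, -0.3, -2.2]
opening: 0.0188
```

```bash
python3 g.py .3936 -.1057 .14 -1.549
```

```text
t 6.95 pos [ 0.4075 -0.0428  0.1767] A -1.5987 delta [0.0108 0.0365 0.0637] rot [ 0.66 -2.84  2.1 ] F [ 0.7 -0.3 -2.2] Tq [-0.08  0.07 -0.01] op 0.0188 q6 1.31
```

Request:
servo_tool:
  delta_pos:
    - [0.004,0.01,0.021]
    - [0.004,0.01,0.021]
    - [0.003,0.01,0.021]
    - [0,0,0]
    - [0,0,0]
  dr:
    - [0,0,0]
    - [0,0,0]
    - [1,-2.8,1.9]
    - [0,0,0]
    - [0,0,0]
  grip: [0,0,0,0,0]

```text
t: 7.58
tool_pos: [0.3866, -0.103, 0.1327]
tool_rot: [0.048, -2.225, 2.217]
contact_force: [-0.3, -0.2, -2.4]
opening: 0.0187
```

```bash
python3 g.py .3936 -.1057 .14 -1.549;python3 - <<'E'
from fit import *
for i in range(3):
    b=snap('side','s3');o=ctrl.get_obs();print(o['t'],o['tool_pos'].round(4),o['tool_rot'].round(4))
a=snap('top','t3')
crop(b,(190,120,430,340),3,'c4');crop(a,(240,130,440,300),4,'c5')
E
python3 g.py .3936 -.1057 .14 -1.549
```

```text
t 7.58 pos [ 0.3866 -0.103   0.1327] A -1.5496 delta [-0.0068 -0.0075  0.0028] rot [ 0.21 -0.03  1.25] F [-0.3 -0.2 -2.4] Tq [-0.01  0.07  0.02] op 0.0187 q6 1.11
7.625 [ 0.3865 -0.1029  0.1326] [ 0.0487 -2.2248  2.2171]
7.675 [ 0.3869 -0.103   0.1332] [-0.0482  2.2239 -2.2174]
7.725 [ 0.3873 -0.1031  0.1337] [-0.0474  2.2226 -2.2174]
t 7.78 pos [ 0.3875 -0.1032  0.1341] A -1.5482 delta [-0.0059 -0.006   0.0026] rot [0.13 0.05 1.12] F [ 0.6 -0.1 -1.7] Tq [ 0.    0.08 -0.  ] op 0.0182 q6 1.11
```

View pics/c4.png

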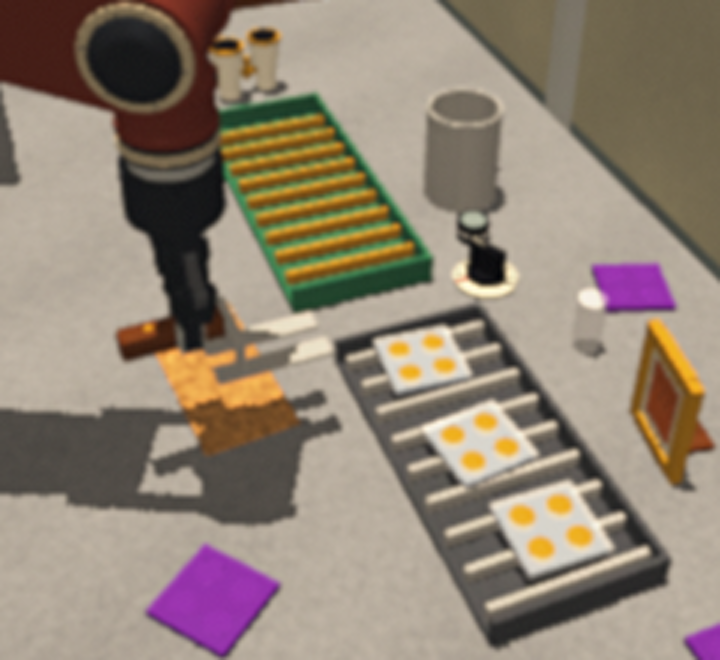

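View pics/c5.png

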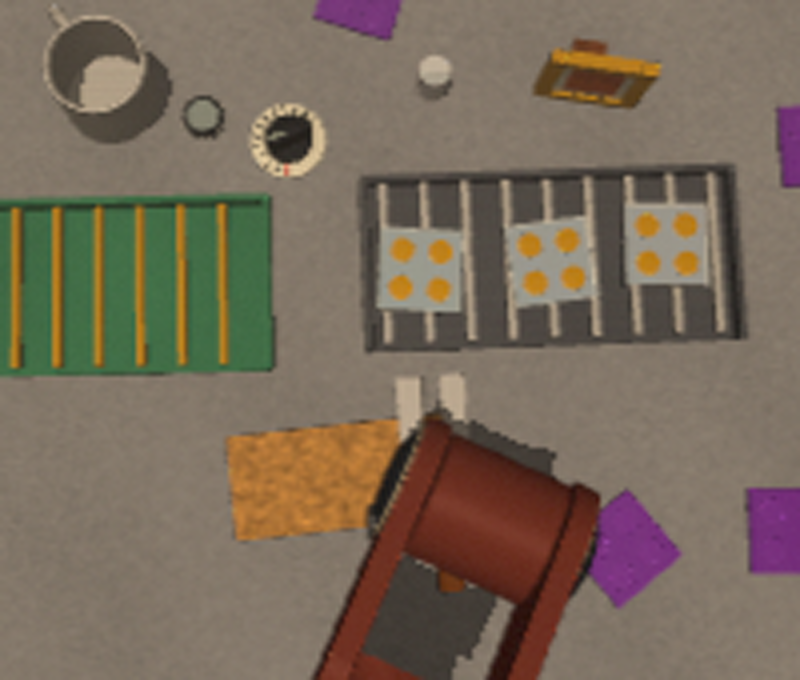

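```bash
cat > lf.py <<'E'
from fit import *
def blades(p,x0):
    # p: x,y,yaw,z,pitch(up tip +)
    out=[]
    c,s=np.cos(p[2]),np.sin(p[2])
    for sg in(-1,1):
        P=prism(x0,.076,sg*.018-.01,sg*.018+.01,0,.003)
        P=P.copy();P[:,2]+=p[3]+P[:,0]*p[4]
        out.append(tf(P,p[:3]))
    return out
def lfit(imt,ims,p0,x0t=.035,x0s=.01,usetop=True,useside=True,bg=None):
    """joint fit of pale blades in top+side. bright channel = max-channel? use B"""
    jobs=[]
    for C,im,x0,u in((top,imt,x0t,usetop),(side,ims,x0s,useside)):
        if not u: continue
        reg=np.zeros(im.shape[:2],np.uint8)
        P=prism(x0,.084,-.036,.036,-.004,.007);P=P.copy();P[:,2]+=p0[3]
        uv=C.proj(tf(P,p0[:3]));cv2.fillConvexPoly(reg,cv2.convexHull(uv.round().astype(np.int32)),1)
        v,u_=np.nonzero(reg);box=[u_.min(),v.min(),u_.max()+1,v.max()+1]
        o=im[...,2].astype(np.float32)[box[1]:box[3],box[0]:box[2]];jobs.append((C,o,reg[box[1]:box[3],box[0]:box[2]]>0,box,x0))
    def f(p):
        t=0
        for C,o,m,box,x0 in jobs:
            M=np.zeros((o.shape[0]*S,o.shape[1]*S),np.float32)
            for P in blades(p,x0-.02): fill(M,C,P,1.,box)
            t-=ncc(cv2.resize(M,(o.shape[1],o.shape[0]),interpolation=cv2.INTER_AREA),o,m)
        t+= (p[4]/.03)**2*.02
        return t/len(jobs)
    st=[.006,.006,.03,.006,.01]
    best=None
    for k in range(4):
        rng=np.random.default_rng(k);q=np.array(p0)+(rng.normal(size=5)*np.array(st)*.4 if k else 0)
        r=minimize(f,q,method='Nelder-Mead',options=dict(initial_simplex=np.vstack([q]+[q+np.eye(5)[i]*st[i] for i in range(5)]),xatol=1e-4,fatol=1e-5,maxiter=500))
        if best is None or r.fun<best.fun:best=r
    return best.x,-best.fun
E
python3 - <<'E'
from lf import *
a=cv2.imread('pics/t3.png')[:,:,::-1];b=cv2.imread('pics/s3.png')[:,:,::-1]
p0=(.428,-.104,.022,.088,0)
for kw in({},dict(useside=False),dict(usetop=False)):print(lfit(a,b,p0,**kw))
E
```

```text
(array([ 0.42657511, -0.09490625, -0.03181526,  0.09158599, -0.02992705]), np.float64(0.45475231059291416))
(array([ 4.27249012e-01, -9.92792954e-02,  4.33587151e-02,  8.44875328e-02,
       -1.69819008e-06]), np.float64(0.6122029423072829))
(array([ 0.43828719, -0.07456723, -0.36949606,  0.08412   ,  0.00523993]), np.float64(0.4848613035816605))
```

```bash
cat >> lf.py <<'E'
def lsegs(p):
    s=[]
    c,sn=np.cos(p[2]),np.sin(p[2])
    for sg in(-1,1):
        a=sg*.018
        pts=[(0,a-.01),(.076,a-.01),(.076,a+.01),(0,a+.01)]
        pts=[(x,y,p[3]+.003+x*p[4]) for x,y in pts]
        s+=[(pts[0],pts[1]),(pts[1],pts[2]),(pts[2],pts[3])]
    return s
def show(imt,ims,p,name,k=8):
    for C,fn,n in((top,imt,'t'),(side,ims,'s')):
        b=bx(C,prism(-.1,.11,-.05,.05,p[3]-.01,p[3]+.06),p[:3],2)
        kk=min(k,780//(b[2]-b[0]),580//(b[3]-b[1]))
        overlay(cv2.imread(f'pics/{fn}.png'),C,[(p[:3],lsegs(p),(0,0,255))],b,kk,name+n);print(n,b,kk)
E
python3 - <<'E'
from lf import *
show('t3','s3',(.4275,-.102,.022,.088,0),'o5')
E
```

```text
t [330, 208, 370, 282] 7
s [221, 196, 320, 267] 7
```

View pics/o5t.png

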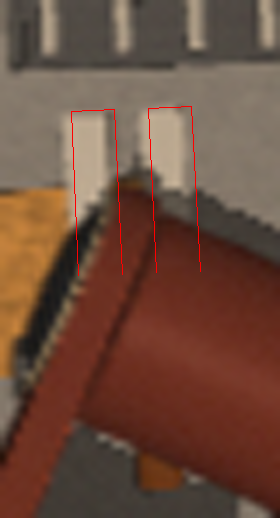

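View pics/o5s.png

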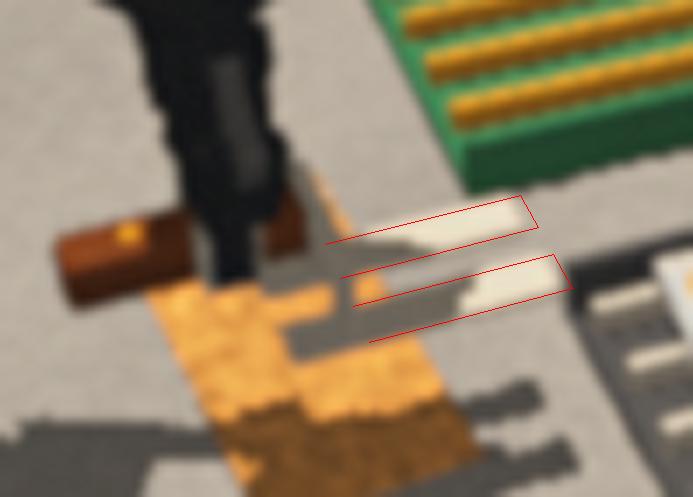

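```bash
cat >> lf.py <<'E'
def tfit(imt,p0,z,xa=.045,xb=.09,C=None,ch=2,thr=None):
    C=C or top
    reg=np.zeros(imt.shape[:2],np.uint8)
    P=prism(xa,xb,-.04,.04,z,z+.003);uv=C.proj(tf(P,p0));cv2.fillConvexPoly(reg,cv2.convexHull(uv.round().astype(np.int32)),1)
    v,u=np.nonzero(reg);box=[u.min(),v.min(),u.max()+1,v.max()+1]
    o=imt[...,ch].astype(np.float32)[box[1]:box[3],box[0]:box[2]];m=reg[box[1]:box[3],box[0]:box[2]]>0
    it=[(prism(0,.076,s*.018-.01,s*.018+.01,z,z+.003),1.) for s in(-1,1)]
    f=lambda p:-ncc(render(C,p,it,box),o,m)+((p[2]-p0[2])/.05)**2*.01
    best=None
    for d in((0,0,0),(.004,.004,0),(-.004,-.004,0),(0,.004,.02),(0,-.004,-.02)):
        q=np.array(p0)+d;r=minimize(f,q,method='Nelder-Mead',options=dict(initial_simplex=[q,q+[.005,0,0],q+[0,.005,0],q+[0,0,.03]],xatol=1e-4,fatol=1e-5))
        if best is None or r.fun<best.fun:best=r
    return best.x,-best.fun
E
python3 - <<'E'
from lf import *
a=cv2.imread('pics/t3.png')[:,:,::-1]
for xa in(.04,.05,.06): print(tfit(a,(.4275,-.0985,.022),.088,xa))
E
```

```text
(array([ 0.42612422, -0.09901719,  0.04017777]), np.float64(0.6888976764138477))
(array([ 0.42558201, -0.09739431,  0.02344992]), np.float64(0.9352991532263644))
(array([ 0.42588791, -0.09965986,  0.05409378]), np.float64(0.9466145137678738))
```

Run:
```python
from lf import *
a=cv2.imread('pics/t3.png')[:,:,::-1]
print(top.back([(240+430/4-.4,130+338/4-.4)],.02),top.back([(240+431.5/4-.4,130+376/4-.4)],.091))
print(top.proj([[.6065-.07,-.1026-.00165,.02],[.496,-.0958,.091]]))
L=(.4256,-.0974,.0235,.088,0)
sh=(.609,-.2106,.0236)
overlay(cv2.imread('pics/t3.png'),top,[(L[:3],lsegs(L),(0,0,255)),(sh,racksegs(.158,.03),(255,0,0))],(325,165,375,265),5,'o6')
print([int(x) for x in a[226,335:362,2]],[int(x) for x in a[213,335:362,2]])
```

```text
[[ 0.53963208 -0.10284306  0.02      ]] [[ 0.50174182 -0.09756865  0.091     ]]
[[347.52951296 214.99778879]
 [346.97527807 225.37107901]]
[104, 103, 103, 109, 138, 146, 143, 143, 145, 142, 89, 97, 106, 107, 116, 139, 145, 143, 143, 143, 140, 114, 106, 107, 107, 104, 106] [64, 130, 125, 86, 68, 69, 70, 67, 68, 67, 69, 89, 133, 108, 74, 70, 68, 70, 67, 68, 69, 63, 128, 118, 81, 67, 69]
```

View pics/o6.png

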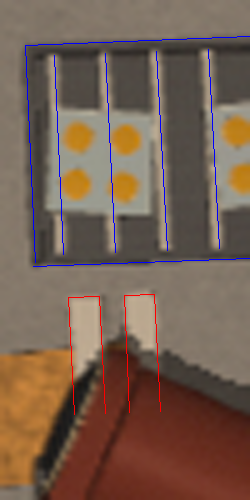

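Request:
servo_tool:
  delta_pos:
    - [0,0.02,0.004]
    - [0,0.02,0.004]
    - [0,0.018,0]
    - [0,0.012,0]
    - [0,0,0]
  dr:
    - [0,0,0.9]
    - [0,0,0]
    - [0,0,0]
    - [0,0,0]
    - [0,0,0]
  grip: [0,0,0,0,0]

```text
t: 8.4
tool_pos: [0.3906, -0.1109, 0.0655]
tool_rot: [-0.025, 2.207, -2.208]
contact_force: [0.1, 0.7, -2.0]
opening: 0.0185
```

```bash
cat > look.py <<'E'
import sys
from lf import *
n=sys.argv[1];x,y,yaw,z=map(float,sys.argv[2:6])
a=snap('top','t'+n);b=snap('side','s'+n)
print(tfit(a,(x,y,yaw),z,.05,.09))
show('t'+n,'s'+n,(x,y,yaw,z,0),'v'+n)
E
python3 g.py .3936 -.1117 .056 -1.549; python3 look.py 4 .427 -.1055 .022 .011;python3 g.py .3936 -.1117 .056 -1.549
```

```text
t 8.4 pos [ 0.3906 -0.1109  0.0655] A -1.5452 delta [-0.0029  0.0096  0.0009] rot [-0.03  0.22 -0.17] F [ 0.1  0.7 -2. ] Tq [-0.02  0.12 -0.04] op 0.0185 q6 1.08
(array([ 0.43074887, -0.10829547,  0.04235075]), np.float64(0.9512898719739747))
t [330, 210, 368, 280] 8
s [225, 219, 320, 290] 8
t 8.5 pos [ 0.3914 -0.1114  0.0667] A -1.5453 delta [-0.0021  0.0107  0.0004] rot [-0.1   0.21 -0.29] F [ 0.8 -0.1 -0.5] Tq [-0.03  0.06 -0.  ] op 0.0189 q6 1.08
```

View pics/v4t.png

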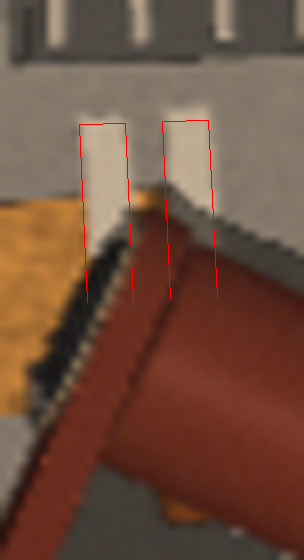

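View pics/v4s.png

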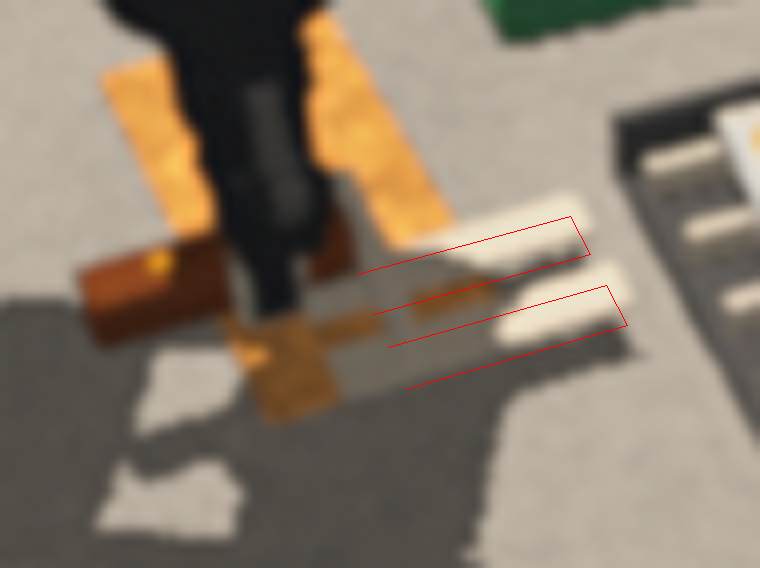

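Request:
servo_tool:
  delta_pos:
    - [0,0.01,0]
    - [0,0,0]
    - [-0.02,0,0]
    - [-0.02,0,0]
    - [0,0,0]
  dr:
    - [0,0.5,0]
    - [0,0,0]
    - [0,0,0]
    - [0,0,0]
    - [0,0,0]
  grip: [0,0,0,0,0]

```text
t: 9.12
tool_pos: [0.4339, -0.1115, 0.0584]
tool_rot: [-0.008, 2.205, -2.213]
contact_force: [-1.0, 0.5, -1.6]
opening: 0.0186
```

```bash
python3 g.py .520 -.1085 .056 -1.549; python3 look.py 5 .467 -.106 .022 .011;python3 g.py .520 -.1085 .056 -1.549
```

```text
t 9.12 pos [ 0.4339 -0.1115  0.0584] A -1.555 delta [-0.0861  0.0031 -0.0016] rot [-0.21 -0.34 -0.5 ] F [-1.   0.5 -1.6] Tq [ 0.    0.14 -0.04] op 0.0186 q6 1.14
(array([ 0.47352104, -0.10761407,  0.02031988]), np.float64(0.7962907889695721))
t [330, 198, 368, 267] 8
s [241, 216, 334, 285] 8
t 9.22 pos [ 0.4325 -0.1112  0.0578] A -1.5554 delta [-0.0875  0.0024 -0.0013] rot [-0.18 -0.37 -0.42] F [-1.1  0.  -2. ] Tq [0.01 0.1  0.02] op 0.0184 q6 1.14
```

View pics/v5t.png

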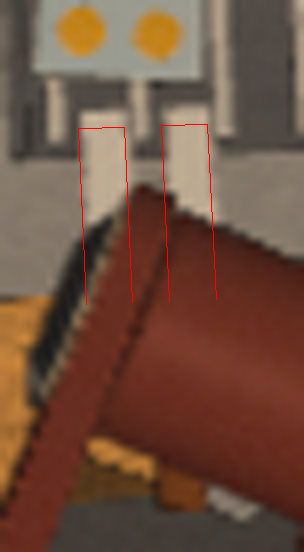

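View pics/v5s.png

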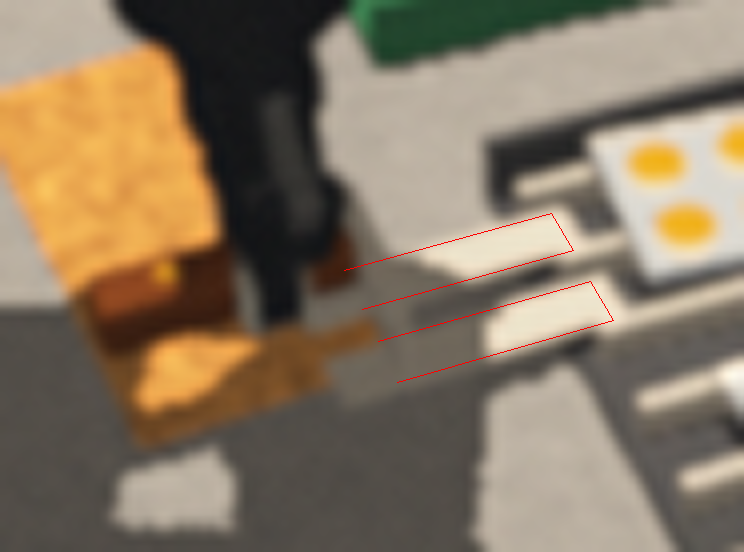

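Request:
servo_tool:
  delta_pos:
    - [-0.02,0.001,-0.001]
    - [-0.02,0.001,-0.0005]
    - [-0.02,0,0]
    - [-0.015,0,0]
    - [0,0,0]
  dr:
    - [0,-0.3,0]
    - [0,0,0]
    - [0,0,0]
    - [0,0,0]
    - [0,0,0]
  grip: [0,0,0,0,0]

```text
t: 9.85
tool_pos: [0.5056, -0.108, 0.0554]
tool_rot: [-0.017, 2.207, -2.212]
contact_force: [0.3, -0.4, -2.1]
opening: 0.0186
```

```bash
python3 g.py .520 -.1085 .056 -1.549
python3 - <<'E'
from lf import *
a=snap('top','t6');b=snap('side','s6');crop(a,(320,160,380,270),5,'c6');crop(b,(250,180,360,290),5,'c6s')
E
python3 g.py .520 -.1085 .056 -1.549
```

```text
t 9.85 pos [ 0.5056 -0.108   0.0554] A -1.5515 delta [-0.0144 -0.0005  0.0008] rot [-0.14 -0.14 -0.22] F [ 0.3 -0.4 -2.1] Tq [-0.01  0.14 -0.07] op 0.0186 q6 1.2
t 9.95 pos [ 0.5046 -0.1078  0.055 ] A -1.5517 delta [-0.0154 -0.0009  0.001 ] rot [-0.12 -0.15 -0.16] F [-0.4  0.2 -2. ] Tq [ 0.02  0.12 -0.02] op 0.0183 q6 1.2
```

View pics/c6.png

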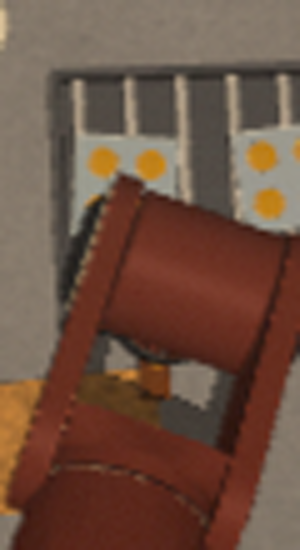

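View pics/c6s.png

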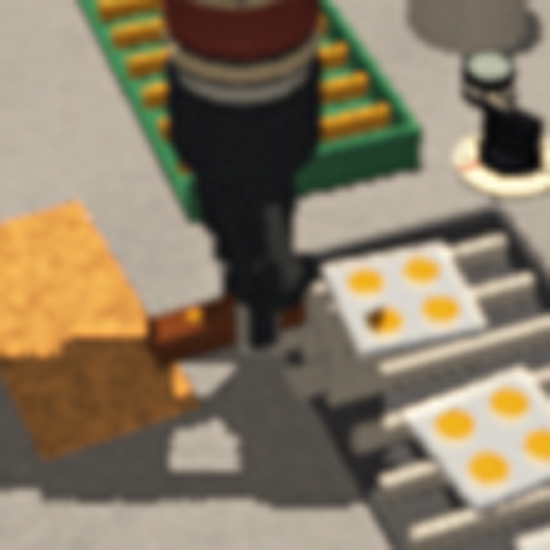

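Request:
servo_tool:
  delta_pos:
    - [-0.008,0,0.0005]
    - [-0.005,0,0]
    - [0,0,0]
  dr:
    - [0,0,0]
    - [0,0,0]
    - [0,0,0]
  grip: [0,0,0]

```text
t: 10.32
tool_pos: [0.5172, -0.1081, 0.0549]
tool_rot: [-0.018, 2.209, -2.213]
contact_force: [-0.1, 0.3, -1.6]
opening: 0.019
```

```bash
python3 g.py .520 -.1085 .056 -1.549
python3 - <<'E'
from lf import *
b=snap('side','s7');a=cv2.imread('pics/s6.png')[:,:,::-1]
crop(np.hstack([a[220:260,295:355],b[220:260,295:355]]),(0,0,120,40),6,'c7s')
E
python3 g.py .520 -.1085 .056 -1.549
```

```text
t 10.32 pos [ 0.5172 -0.1081  0.0549] A -1.5523 delta [-0.0028 -0.0011  0.0005] rot [-0.11 -0.19 -0.12] F [-0.1  0.3 -1.6] Tq [0.02 0.08 0.06] op 0.019 q6 1.21
t 10.38 pos [ 0.517  -0.1081  0.0548] A -1.5523 delta [-0.003  -0.0012  0.0005] rot [-0.11 -0.19 -0.11] F [-0.4 -0.4 -1.9] Tq [-0.02  0.15 -0.07] op 0.0183 q6 1.21
```

View pics/c7s.png

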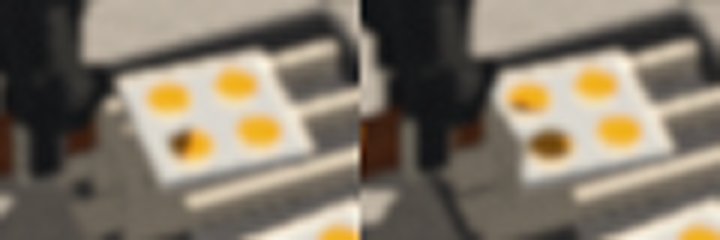

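Request:
servo_tool:
  delta_pos:
    - [-0.0015,-0.006,0]
    - [0,-0.01,0]
    - [0,-0.014,0]
    - [0,-0.016,0]
    - [0,-0.01,0]
  dr:
    - [0,0,0]
    - [0,0,0]
    - [0,0,0]
    - [0,0,0]
    - [0,0,0]
  grip: [0,0,0,0,0]

```text
t: 11.0
tool_pos: [0.5179, -0.1078, 0.1143]
tool_rot: [-0.02, 2.21, -2.214]
contact_force: [-0.2, -0.3, -2.8]
opening: 0.0187
```

```bash
python3 g.py .40 -.1085 .12 -1.549
python3 - <<'E'
from lf import *
b=snap('side','s8');crop(b,(250,180,360,290),5,'c8s')
E
python3 g.py .40 -.1085 .12 -1.549
```

```text
t 11.0 pos [ 0.5179 -0.1078  0.1143] A -1.5522 delta [ 0.1179 -0.0058 -0.0015] rot [-0.1  -0.18 -0.05] F [-0.2 -0.3 -2.8] Tq [-0.    0.12  0.05] op 0.0187 q6 1.21
t 11.05 pos [ 0.5187 -0.1081  0.1157] A -1.5522 delta [ 0.1187 -0.0046 -0.0018] rot [-0.14 -0.18 -0.17] F [ 1.4 -0.9 -1.8] Tq [ 0.01  0.12 -0.04] op 0.0186 q6 1.21
```

View pics/c8s.png

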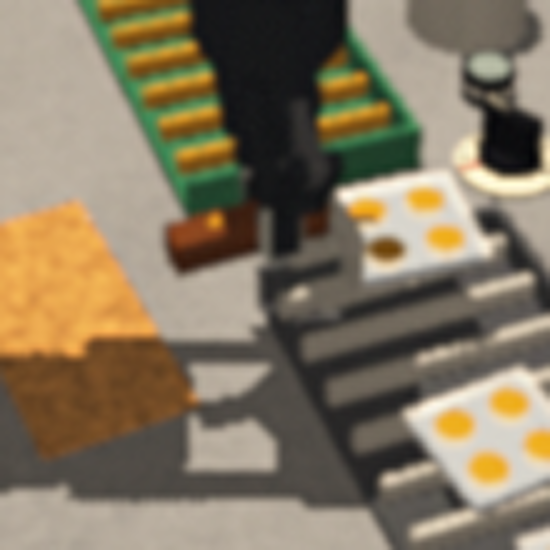

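Request:
servo_tool:
  delta_pos:
    - [0,-0.002,-0.008]
    - [0,-0.002,-0.015]
    - [0,-0.002,-0.022]
    - [0,-0.001,-0.027]
    - [0,-0.001,-0.027]
  dr:
    - [0,0,0]
    - [0,0,0]
    - [0,0,0]
    - [0,0,0]
    - [0,0,0]
  grip: [0,0,0,0,0]

```text
t: 11.68
tool_pos: [0.5152, -0.004, 0.1224]
tool_rot: [-0.018, 2.213, -2.214]
contact_force: [-0.3, 0.6, -2.2]
opening: 0.0185
```

```bash
python3 g.py .5097 .3261 .12 -1.5625
```

```text
t 11.68 pos [ 0.5152 -0.004   0.1224] A -1.5544 delta [ 1.000e-04  2.300e-03 -3.301e-01] rot [-0.03  0.46  0.02] F [-0.3  0.6 -2.2] Tq [ 0.05  0.13 -0.02] op 0.0185 q6 1.4
```

Request:
servo_tool:
  delta_pos:
    - [0,0,-0.03]
    - [0,0,-0.03]
    - [0,0,-0.03]
    - [0,0,-0.03]
    - [0,0,-0.03]
  dr:
    - [0,0.2,0]
    - [0,0.2,0]
    - [0,0,0]
    - [0,0,0]
    - [0,0,0]
  grip: [0,0,0,0,0]

```text
t: 12.3
tool_pos: [0.5086, 0.1559, 0.1192]
tool_rot: [-0.021, 2.22, -2.217]
contact_force: [0.2, -0.7, -2.4]
opening: 0.0188
```

```bash
python3 g.py .5097 .3261 .12 -1.5625
```

```text
t 12.3 pos [0.5086 0.1559 0.1192] A -1.5588 delta [-0.0032 -0.0005 -0.1702] rot [0.08 0.21 0.41] F [ 0.2 -0.7 -2.4] Tq [0.01 0.1  0.02] op 0.0188 q6 1.71
```

Request:
servo_tool:
  delta_pos:
    - [-0.001,0,-0.03]
    - [-0.001,0,-0.03]
    - [-0.001,0,-0.03]
    - [0,0,-0.025]
    - [0,0,-0.02]
  dr:
    - [0,0.2,0]
    - [0,0,0.2]
    - [0,0,0]
    - [0,0,0]
    - [0,0,0]
  grip: [0,0,0,0,0]

```text
t: 12.92
tool_pos: [0.5039, 0.3004, 0.1157]
tool_rot: [-0.027, 2.222, -2.219]
contact_force: [-0.1, 0.4, -2.8]
opening: 0.0185
```

```bash
python3 g.py .5097 .3261 .12 -1.5625
```

```text
t 12.93 pos [0.5039 0.3004 0.1157] A -1.5578 delta [-0.0061 -0.0043 -0.0257] rot [0.07 0.27 0.66] F [-0.1  0.4 -2.8] Tq [-0.04  0.12  0.01] op 0.0185 q6 1.96
```

Request:
servo_tool:
  delta_pos:
    - [-0.003,0.005,-0.014]
    - [-0.003,0.006,-0.008]
    - [0,0.005,-0.002]
    - [0,0,0]
  dr:
    - [0,0.2,0.3]
    - [0,0,0.2]
    - [0,0,0]
    - [0,0,0]
  grip: [0,0,0,0]

```text
t: 13.42
tool_pos: [0.5086, 0.3261, 0.097]
tool_rot: [-0.017, 2.218, -2.219]
contact_force: [1.0, 0.9, -3.6]
opening: 0.0188
```

```bash
python3 g.py .5097 .3261 .056 -1.5625;python3 - <<'E'
from lf import *
a=snap('top','t9');b=snap('side','s9');crop(a,(190,165,320,260),6,'c9');crop(b,(220,110,350,230),5,'c9s')
E
python3 g.py .5097 .3261 .056 -1.5625
```

```text
t 13.43 pos [0.5086 0.3261 0.097 ] A -1.5602 delta [-0.0013  0.041  -0.    ] rot [-0.04  0.13  0.27] F [ 1.   0.9 -3.6] Tq [-0.09  0.21  0.02] op 0.0188 q6 2.01
t 13.53 pos [0.509  0.3261 0.0978] A -1.5605 delta [-0.0008  0.0418  0.    ] rot [-0.01  0.11  0.21] F [-0.3 -0.3 -2.4] Tq [ 0.04  0.14 -0.01] op 0.0188 q6 2.01
```

View pics/c9.png

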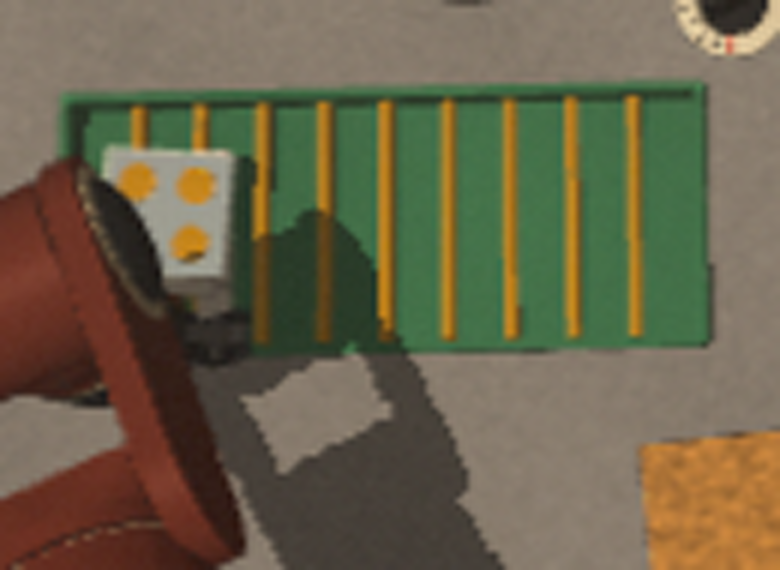

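View pics/c9s.png

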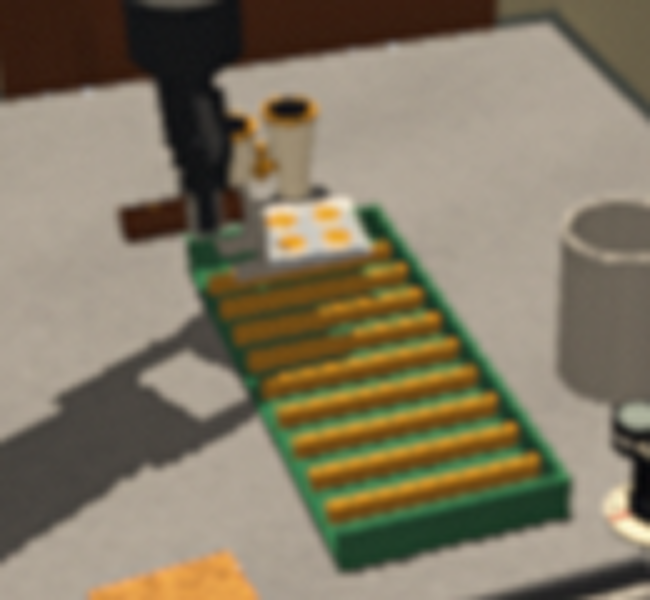

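Request:
servo_tool:
  delta_pos:
    - [-0.001,0.014,0]
    - [0,0.012,0]
    - [0,0.008,0]
    - [0,0.005,0]
    - [0,0,0]
  dr:
    - [0,0,0.2]
    - [0,0,0]
    - [0,0,0]
    - [0,0,0]
    - [0,0,0]
  grip: [0,0,0,0,0]

```text
t: 14.15
tool_pos: [0.5103, 0.3251, 0.056]
tool_rot: [-0.009, 2.217, -2.217]
contact_force: [0.3, 0.5, -1.8]
opening: 0.0189
```

```bash
python3 g.py .5097 .3261 .056 -1.5625;python3 - <<'E'
from lf import *
a=snap('top','t10');b=snap('side','s10');crop(a,(190,165,320,260),6,'c10');crop(b,(220,110,350,230),5,'c10s')
E
python3 g.py .5097 .3261 .056 -1.5625
```

```text
t 14.15 pos [0.5103 0.3251 0.056 ] A -1.5621 delta [ 0.0006  0.     -0.001 ] rot [-0.02  0.02 -0.01] F [ 0.3  0.5 -1.8] Tq [ 0.02  0.06 -0.02] op 0.0189 q6 2.01
t 14.25 pos [0.5108 0.3253 0.0568] A -1.5621 delta [ 0.0011  0.0008 -0.0008] rot [ 0.01  0.02 -0.08] F [-0.2 -0.3 -1.4] Tq [-0.01  0.09  0.03] op 0.0185 q6 2.01
```

View pics/c10.png

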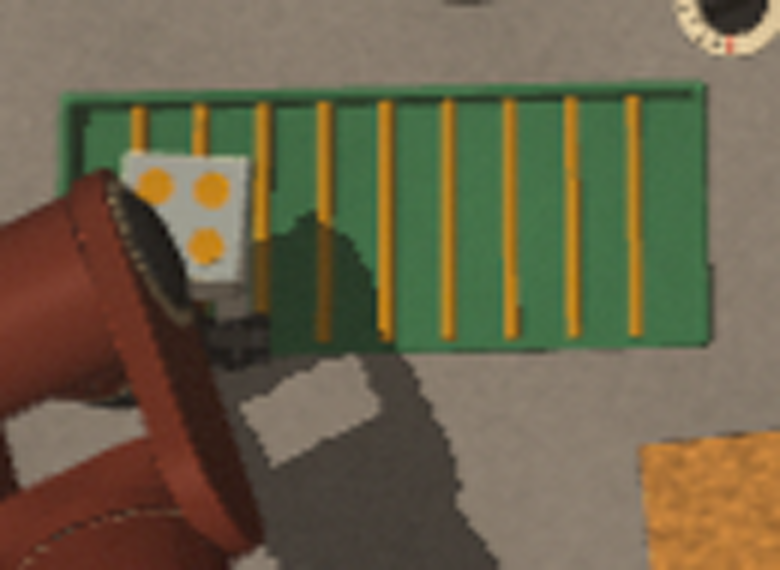

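View pics/c10s.png

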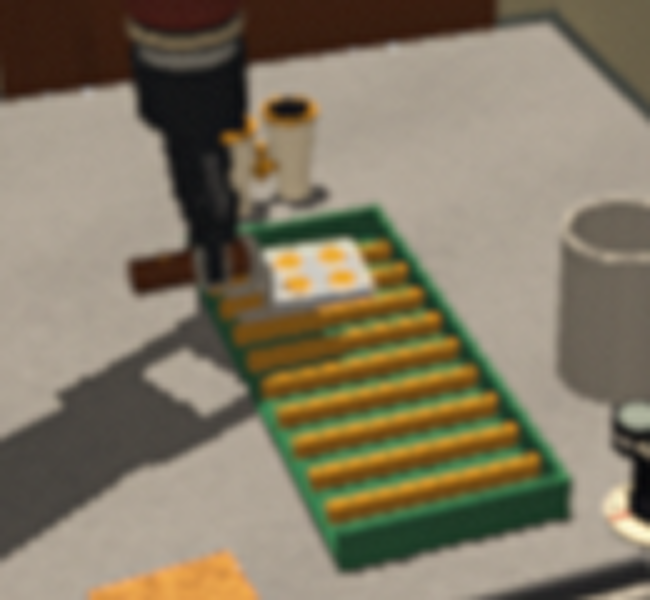

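Request:
servo_tool:
  delta_pos:
    - [0.012,0,0]
    - [0.025,0,0]
    - [0.03,0,0]
    - [0.03,0,0]
    - [0.028,0,0]
  dr:
    - [0,0,0]
    - [0,0,0]
    - [0,0,0]
    - [0,0,0]
    - [0,0,0]
  grip: [0,0,0,0,0]

```text
t: 14.88
tool_pos: [0.3828, 0.3251, 0.0592]
tool_rot: [-0.002, 2.219, -2.211]
contact_force: [-0.2, 0.5, -2.3]
opening: 0.0187
```

```bash
python3 g.py .39 -.2155 .12 -1.549;python3 - <<'E'
from lf import *
a=snap('top','t11');b=snap('side','s11');crop(a,(190,165,440,290),3,'c11');crop(b,(220,110,350,230),5,'c11s')
E
```

```text
t 14.88 pos [0.3828 0.3251 0.0592] A -1.5634 delta [-0.0035 -0.0626  0.5404] rot [ 0.19 -0.83 -0.34] F [-0.2  0.5 -2.3] Tq [-0.03  0.13  0.01] op 0.0187 q6 2.12
```

View pics/c11.png

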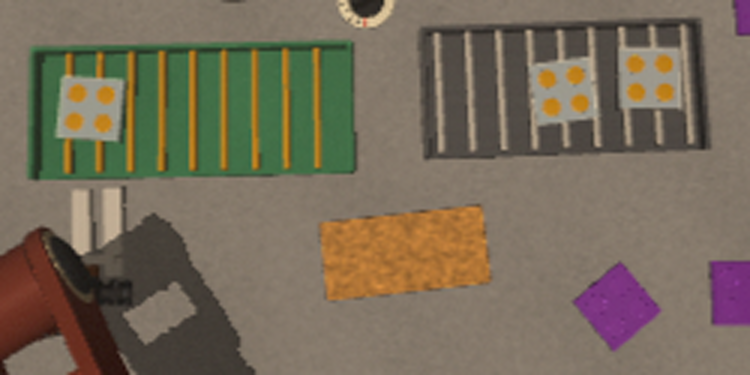

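View pics/c11s.png

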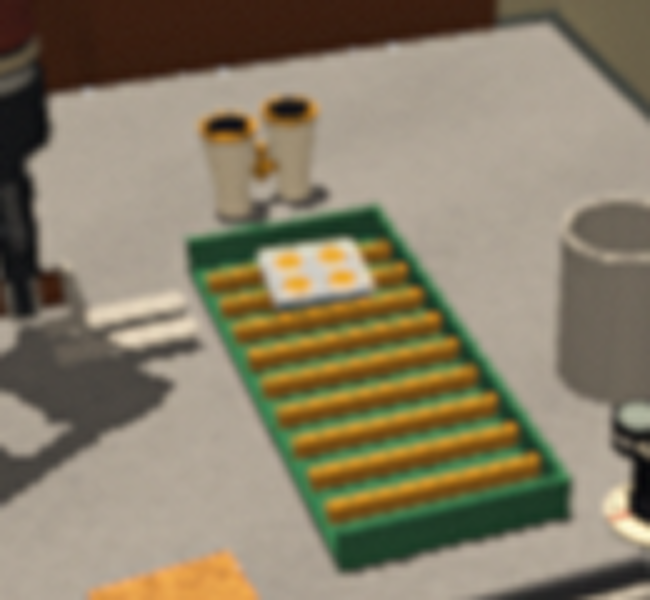

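Request:
servo_tool:
  delta_pos:
    - [0,-0.03,0.02]
    - [-0.001,-0.025,0.04]
    - [-0.001,-0.005,0.055]
    - [-0.001,-0.002,0.055]
    - [-0.001,-0.001,0.055]
  dr:
    - [0,0,0]
    - [0,0,0]
    - [0,0,0]
    - [0,0,0]
    - [0,0,0]
  grip: [0,0,0,0,0]

```text
t: 15.6
tool_pos: [0.3896, 0.0967, 0.1266]
tool_rot: [-0.005, 2.208, -2.202]
contact_force: [0.9, -0.5, -2.6]
opening: 0.0183
```

```bash
python3 g.py .3977 -.2185 .12 -1.549
```

```text
t 15.6 pos [0.3896 0.0967 0.1266] A -1.5518 delta [-0.0021  0.0058  0.3153] rot [ 0.14 -0.16 -0.81] F [ 0.9 -0.5 -2.6] Tq [0.02 0.03 0.01] op 0.0183 q6 1.61
```

Request:
servo_tool:
  delta_pos:
    - [0,0,0.055]
    - [0,0,0.055]
    - [0,0,0.055]
    - [0,0,0.055]
    - [0,0,0.05]
  dr:
    - [0,0,-0.4]
    - [0,0,0]
    - [0,0,0]
    - [0,0,0]
    - [0,0,0]
  grip: [0,0,0,0,0]

```text
t: 16.23
tool_pos: [0.3959, -0.1841, 0.1312]
tool_rot: [0.002, 2.199, -2.206]
contact_force: [0.7, 0.1, -2.2]
opening: 0.019
```

```bash
python3 g.py .3977 -.2185 .12 -1.549
```

```text
t 16.23 pos [ 0.3959 -0.1841  0.1312] A -1.5527 delta [-0.0009  0.0113  0.0344] rot [-0.2  -0.21 -1.16] F [ 0.7  0.1 -2.2] Tq [ 0.01  0.04 -0.03] op 0.019 q6 0.94
```

Request:
servo_tool:
  delta_pos:
    - [0,0.01,0.02]
    - [0,0.02,0.012]
    - [0,0.02,0.003]
    - [0,0.015,0]
    - [0,0,0]
  dr:
    - [0,-0.2,-0.5]
    - [0,0,-0.4]
    - [0,0,0]
    - [0,0,0]
    - [0,0,0]
  grip: [0,0,0,0,0]

```text
t: 16.85
tool_pos: [0.3986, -0.2273, 0.0683]
tool_rot: [-0.004, 2.198, -2.221]
contact_force: [1.1, 0.8, -1.6]
opening: 0.0186
```

```bash
python3 g.py .3977 -.2185 .056 -1.549
```

```text
t 16.85 pos [ 0.3986 -0.2273  0.0683] A -1.5567 delta [ 0.0009  0.0122 -0.0089] rot [-0.6  -0.44 -0.58] F [ 1.1  0.8 -1.6] Tq [-0.05  0.13 -0.02] op 0.0186 q6 0.88
```

Request:
servo_tool:
  delta_pos:
    - [0,0.006,-0.006]
    - [0,0.005,-0.002]
    - [-0.015,0,0]
    - [-0.02,0,0]
    - [0,0,0]
  dr:
    - [-0.4,-0.4,-0.5]
    - [0,0,0]
    - [0,0,0]
    - [0,0,0]
    - [0,0,0]
  grip: [0,0,0,0,0]

```text
t: 17.48
tool_pos: [0.438, -0.2183, 0.0595]
tool_rot: [-0.019, 2.2, -2.214]
contact_force: [-0.2, 0.6, -0.9]
opening: 0.0188
```

```bash
python3 g.py .52 -.2155 .056 -1.549; python3 look.py 12 .474 -.2125 .022 .011;python3 g.py .52 -.2155 .056 -1.549
```

```text
t 17.48 pos [ 0.438  -0.2183  0.0595] A -1.5476 delta [-0.082   0.0039 -0.0009] rot [-0.38  0.08 -0.34] F [-0.2  0.6 -0.9] Tq [0.03 0.11 0.04] op 0.0188 q6 0.93
(array([ 0.47848198, -0.2173475 ,  0.01456316]), np.float64(0.7720693012310833))
t [360, 196, 401, 265] 8
s [253, 241, 355, 319] 7
t 17.57 pos [ 0.4366 -0.2181  0.059 ] A -1.5482 delta [-0.0834  0.0033 -0.0007] rot [-0.33  0.05 -0.26] F [-0.  -0.6 -1.6] Tq [0.01 0.12 0.01] op 0.0183 q6 0.93
```

View pics/v12t.png

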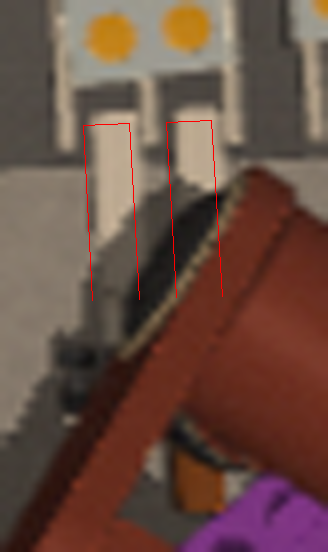

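View pics/v12s.png

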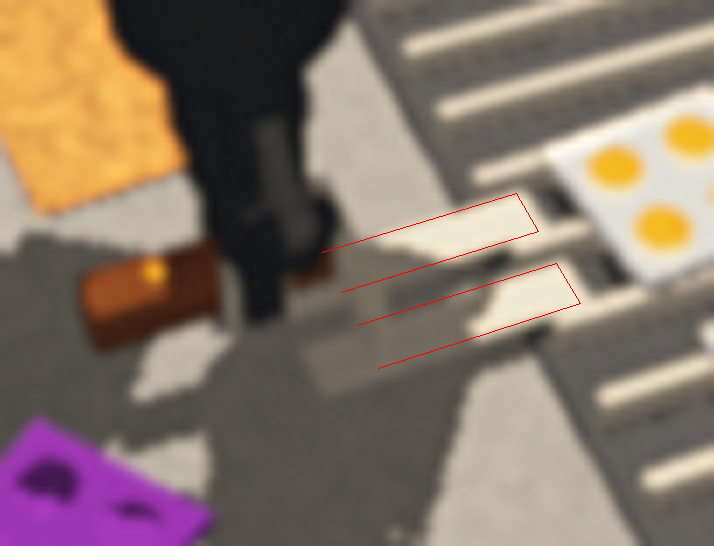

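Request:
servo_tool:
  delta_pos:
    - [-0.02,0.0015,-0.0008]
    - [-0.02,0.0015,-0.0005]
    - [-0.02,0,0]
    - [-0.015,0,0]
    - [0,0,0]
  dr:
    - [0,-0.2,0]
    - [0,0,0]
    - [0,0,0]
    - [0,0,0]
    - [0,0,0]
  grip: [0,0,0,0,0]

```text
t: 18.2
tool_pos: [0.5116, -0.2148, 0.0557]
tool_rot: [-0.025, 2.202, -2.214]
contact_force: [-1.0, 0.2, -2.5]
opening: 0.0185
```

```bash
python3 g.py .524 -.2150 .0555 -1.549
python3 - <<'E'
from lf import *
b=snap('side','s13');a=snap('top','t13');crop(b,(280,200,390,310),5,'c13s');crop(a,(340,160,400,270),5,'c13')
E
python3 g.py .524 -.2150 .0555 -1.549
```

```text
t 18.2 pos [ 0.5116 -0.2148  0.0557] A -1.546 delta [-0.0124  0.0003  0.0005] rot [-0.32  0.17 -0.13] F [-1.   0.2 -2.5] Tq [ 0.03  0.13 -0.01] op 0.0185 q6 1.02
t 18.3 pos [ 0.5106 -0.2146  0.0554] A -1.5465 delta [-0.0134 -0.0001  0.0008] rot [-0.29  0.15 -0.08] F [-0.3  0.5 -2.3] Tq [ 0.01  0.07 -0.04] op 0.0185 q6 1.02
```

View pics/c13s.png

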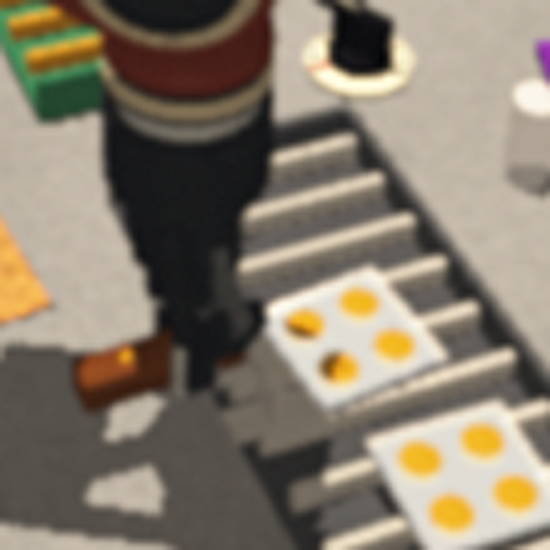

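View pics/c13.png

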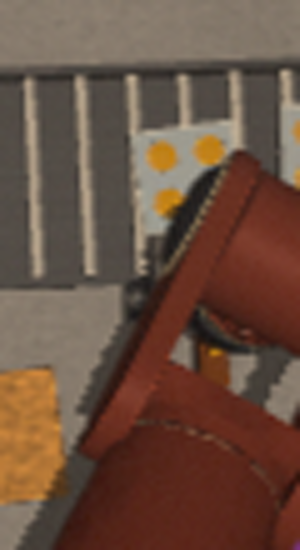

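Looks centred with the holder undisturbed; the last centimetre, then lift.

Request:
servo_tool:
  delta_pos:
    - [-0.008,0,0]
    - [-0.004,0,0]
    - [0,-0.006,0]
    - [0,-0.01,0]
    - [0,-0.014,0]
  dr:
    - [0,0,0]
    - [0,0,0]
    - [0,0,0]
    - [0,0,0]
    - [0,0,0]
  grip: [0,0,0,0,0]

```text
t: 18.92
tool_pos: [0.5206, -0.2135, 0.0852]
tool_rot: [-0.029, 2.208, -2.214]
contact_force: [-1.0, -0.5, -3.7]
opening: 0.0186
```

```bash
python3 g.py .524 -.2150 .12 -1.549
python3 - <<'E'
from lf import *
b=snap('side','s14');crop(b,(280,200,390,310),5,'c14s')
E
```

```text
t 18.93 pos [ 0.5206 -0.2135  0.0852] A -1.5473 delta [-0.0032 -0.0348  0.0017] rot [-0.16  0.1   0.18] F [-1.  -0.5 -3.7] Tq [-0.03  0.19 -0.01] op 0.0186 q6 1.03
```

View pics/c14s.png

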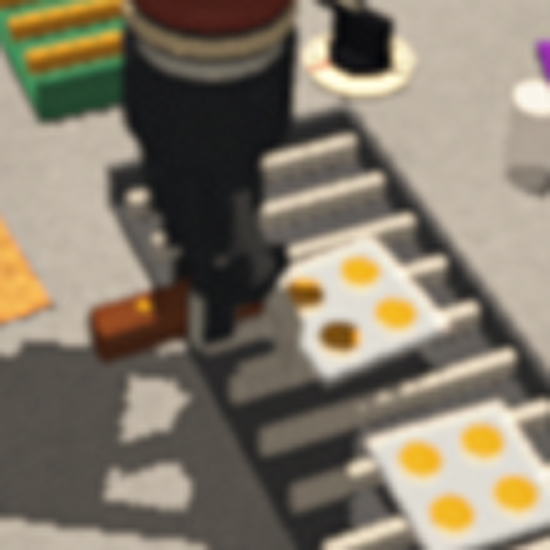

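Request:
servo_tool:
  delta_pos:
    - [0,-0.015,0]
    - [0,-0.012,-0.008]
    - [0,-0.002,-0.015]
    - [0,-0.001,-0.022]
    - [0,-0.001,-0.028]
  dr:
    - [0,0,0]
    - [0,0,0]
    - [0,0,0]
    - [0,0,0]
    - [0,0,0]
  grip: [0,0,0,0,0]

```text
t: 19.6
tool_pos: [0.5204, -0.1377, 0.1219]
tool_rot: [-0.021, 2.204, -2.215]
contact_force: [-0.0, -0.8, -3.8]
opening: 0.0186
```

Request:
servo_tool:
  delta_pos:
    - [0,-0.001,-0.03]
    - [0,0,-0.03]
    - [0,0,-0.03]
    - [0,0,-0.03]
    - [0,0,-0.03]
  dr:
    - [0,0.1,0]
    - [0,0.1,0]
    - [0,0.1,0]
    - [0,0.1,0]
    - [0,0,0]
  grip: [0,0,0,0,0]

```text
t: 20.23
tool_pos: [0.5124, 0.025, 0.1187]
tool_rot: [-0.025, 2.213, -2.215]
contact_force: [-0.6, -0.1, -2.6]
opening: 0.0186
```

```bash
python3 g.py .5107 .218 .115 -1.5625
```

```text
t 20.23 pos [0.5124 0.025  0.1187] A -1.5527 delta [-0.0018  0.0036 -0.193 ] rot [-0.05  0.56  0.24] F [-0.6 -0.1 -2.6] Tq [0.01 0.14 0.03] op 0.0186 q6 1.46
```

Request:
servo_tool:
  delta_pos:
    - [-0.001,0,-0.03]
    - [-0.001,0,-0.03]
    - [-0.001,0,-0.03]
    - [0,0,-0.03]
    - [0,0,-0.025]
  dr:
    - [0,0.2,0.1]
    - [0,0.2,0.1]
    - [0,0.1,0]
    - [0,0,0]
    - [0,0,0]
  grip: [0,0,0,0,0]

```text
t: 20.85
tool_pos: [0.5056, 0.1821, 0.1148]
tool_rot: [-0.026, 2.22, -2.217]
contact_force: [-0.2, -0.5, -3.3]
opening: 0.0184
```

```bash
python3 g.py .5107 .218 .115 -1.5625
```

```text
t 20.85 pos [0.5056 0.1821 0.1148] A -1.556 delta [-0.0057 -0.0002 -0.0358] rot [0.07 0.37 0.52] F [-0.2 -0.5 -3.3] Tq [ 0.06  0.16 -0.02] op 0.0184 q6 1.76
```

Request:
servo_tool:
  delta_pos:
    - [-0.003,0.004,-0.018]
    - [-0.003,0.006,-0.011]
    - [0,0.006,-0.004]
    - [0,0,0]
  dr:
    - [0,0.2,0.2]
    - [0,0.1,0.2]
    - [0,0,0]
    - [0,0,0]
  grip: [0,0,0,0]

```text
t: 21.35
tool_pos: [0.5063, 0.2204, 0.0955]
tool_rot: [-0.025, 2.219, -2.217]
contact_force: [0.8, -1.1, -3.5]
opening: 0.0187
```

```bash
python3 g.py .5107 .218 .056 -1.5625;python3 - <<'E'
from lf import *
a=snap('top','t15');b=snap('side','s15');crop(a,(190,165,320,260),6,'c15')
E
python3 g.py .5107 .218 .056 -1.5625
```

```text
t 21.35 pos [0.5063 0.2204 0.0955] A -1.5558 delta [-0.0047  0.0395  0.0025] rot [0.05 0.38 0.42] F [ 0.8 -1.1 -3.5] Tq [ 0.01  0.15 -0.03] op 0.0187 q6 1.83
t 21.45 pos [0.507  0.22   0.0964] A -1.5565 delta [-0.0039  0.0404  0.0021] rot [0.07 0.34 0.33] F [ 0.2  0.4 -2.5] Tq [-0.02  0.16 -0.03] op 0.0185 q6 1.83
```

View pics/c15.png

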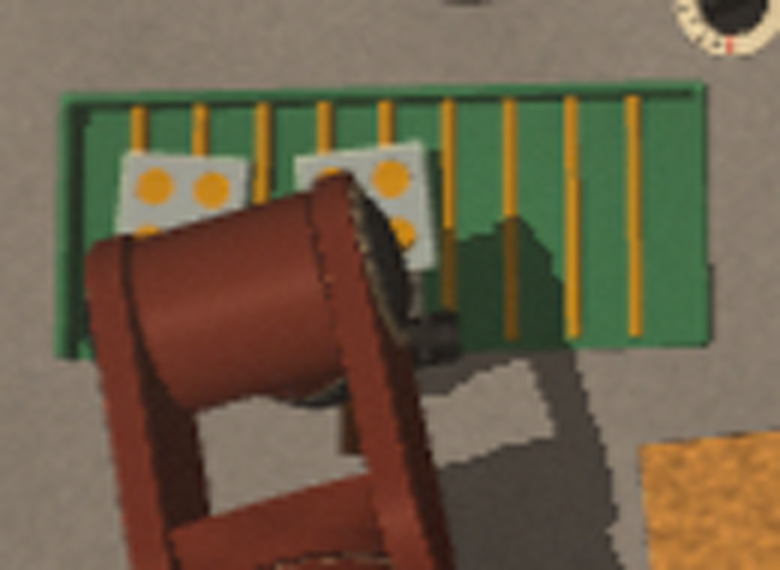

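Run:
```python
from lf import *
a=cv2.imread('pics/t11.png')[:,:,::-1]
print([int(x) for x in a[232,208:238,2]],[int(x) for x in a[218,208:238,0]], [int(x) for x in a[205,290:310,0]])
p,s=tfit(a,(.423,.328,.0085),.0135,.05,.09);print(p,s)
tr=(.5887,.222,.0074)
L=(p[0],p[1],p[2],.0135,0)
overlay(cv2.imread('pics/t11.png'),top,[(L[:3],lsegs(L),(0,0,255)),(tr,racksegs(.18,.032),(255,0,0))],(195,170,325,260),6,'o11')
```

```text
[103, 103, 103, 103, 105, 113, 140, 146, 145, 145, 144, 115, 72, 95, 103, 103, 130, 148, 148, 148, 147, 149, 93, 62, 97, 103, 103, 106, 105, 107] [64, 63, 63, 142, 187, 124, 54, 60, 63, 63, 64, 66, 65, 87, 174, 154, 88, 64, 66, 66, 65, 66, 65, 64, 145, 189, 122, 66, 65, 65] [67, 66, 65, 67, 91, 179, 145, 83, 66, 64, 68, 66, 68, 66, 66, 67, 67, 61, 119, 133]
[0.42424184 0.33162738 0.00560966] 0.8428417067158822
```

View pics/o11.png

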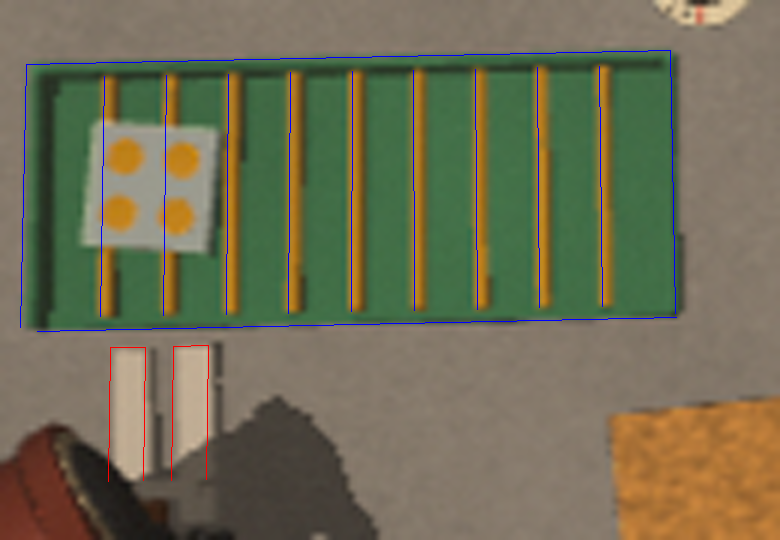

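Request:
servo_tool:
  delta_pos:
    - [-0.002,0,0.003]
    - [-0.002,0.003,0.002]
    - [0,0,0]
  dr:
    - [0,0.2,0.2]
    - [0,0.1,0.1]
    - [0,0,0]
  grip: [0,0,0]

```text
t: 21.82
tool_pos: [0.5121, 0.2135, 0.0939]
tool_rot: [-0.006, 2.219, -2.216]
contact_force: [-0.3, -0.4, -3.0]
opening: 0.0182
```

```bash
python3 g.py .5107 .215 .056 -1.5625;python3 - <<'E'
from lf import *
a=snap('top','t16');b=snap('side','s16');crop(a,(190,165,320,260),6,'c16')
E
python3 g.py .5107 .215 .056 -1.5625
```

```text
t 21.82 pos [0.5121 0.2135 0.0939] A -1.5644 delta [ 0.0014  0.0379 -0.0014] rot [ 0.07 -0.11 -0.06] F [-0.3 -0.4 -3. ] Tq [0.   0.18 0.03] op 0.0182 q6 1.82
t 21.93 pos [0.5122 0.2138 0.0942] A -1.564 delta [ 0.0016  0.0382 -0.0011] rot [ 0.09 -0.09 -0.09] F [-0.1 -0.4 -2.6] Tq [-0.02  0.18 -0.05] op 0.0183 q6 1.82
```

View pics/c16.png

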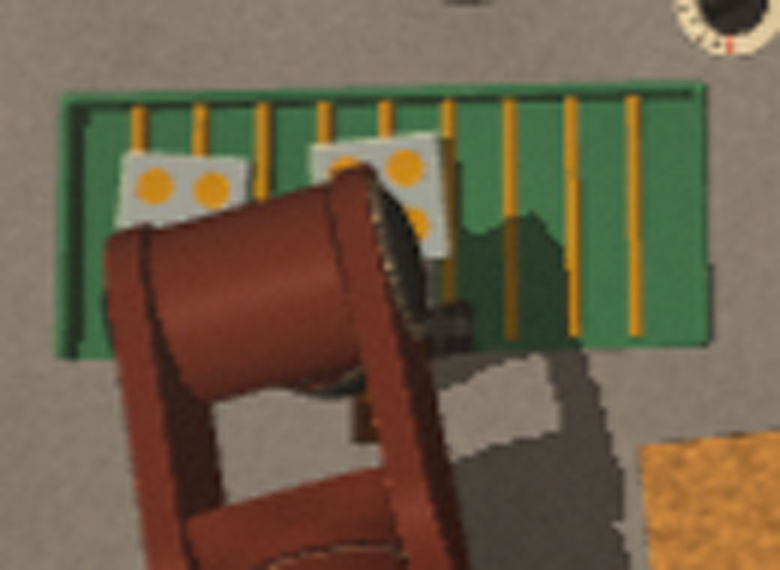

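Request:
servo_tool:
  delta_pos:
    - [0.001,0.013,-0.0008]
    - [0,0.011,0]
    - [0,0.008,0]
    - [0,0.005,0]
    - [0,0,0]
  dr:
    - [0,0,0]
    - [0,0,0]
    - [0,0,0]
    - [0,0,0]
    - [0,0,0]
  grip: [0,0,0,0,0]

```text
t: 22.55
tool_pos: [0.511, 0.2149, 0.0541]
tool_rot: [-0.007, 2.219, -2.216]
contact_force: [-0.5, -1.0, -1.5]
opening: 0.0187
```

```bash
python3 g.py .5107 .215 .056 -1.5625;python3 - <<'E'
from lf import *
b=snap('side','s17');crop(b,(220,110,350,230),5,'c17s')
E
python3 g.py .5107 .215 .056 -1.5625
```

```text
t 22.55 pos [0.511  0.2149 0.0541] A -1.5637 delta [ 0.0003 -0.0019 -0.0002] rot [ 0.08 -0.07 -0.06] F [-0.5 -1.  -1.5] Tq [0.   0.08 0.03] op 0.0187 q6 1.83
t 22.6 pos [0.5112 0.2149 0.0545] A -1.5637 delta [ 0.0005 -0.0015 -0.0001] rot [ 0.09 -0.07 -0.09] F [ 0.2  0.3 -1.4] Tq [-0.04  0.12  0.04] op 0.0185 q6 1.83
```

View pics/c17s.png

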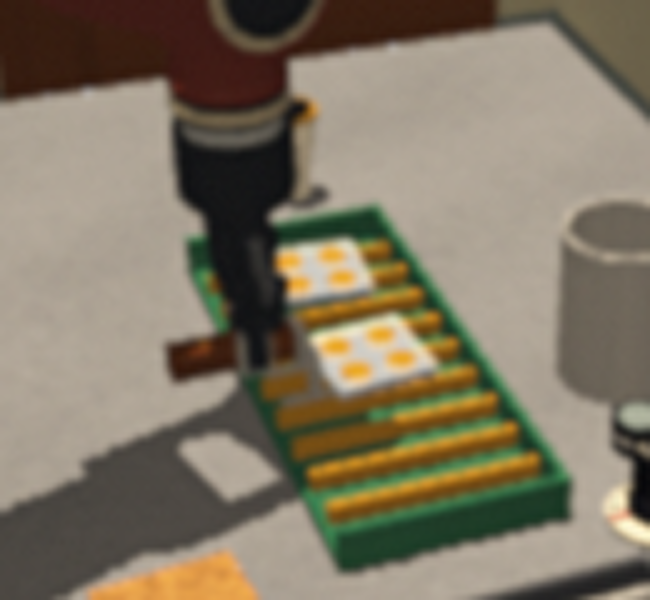

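Placed; withdraw.

Request:
servo_tool:
  delta_pos:
    - [0.012,0,0]
    - [0.025,0,0]
    - [0.03,0,0]
    - [0.03,0,0]
    - [0.028,0,0]
  dr:
    - [0,0,0]
    - [0,0,0]
    - [0,0,0]
    - [0,0,0]
    - [0,0,0]
  grip: [0,0,0,0,0]

```text
t: 23.22
tool_pos: [0.3837, 0.2145, 0.0567]
tool_rot: [0.001, 2.219, -2.211]
contact_force: [-0.2, -0.9, -1.8]
opening: 0.0184
```

```bash
python3 g.py .398 -.3265 .12 -1.549;python3 - <<'E'
from lf import *
a=snap('top','t18');b=snap('side','s18');crop(a,(190,165,440,290),3,'c18')
E
```

```text
t 23.23 pos [0.3837 0.2145 0.0567] A -1.5649 delta [-0.0115 -0.0652  0.5409] rot [ 0.2  -0.91 -0.39] F [-0.2 -0.9 -1.8] Tq [-0.04  0.07 -0.04] op 0.0184 q6 1.9
```

View pics/c18.png

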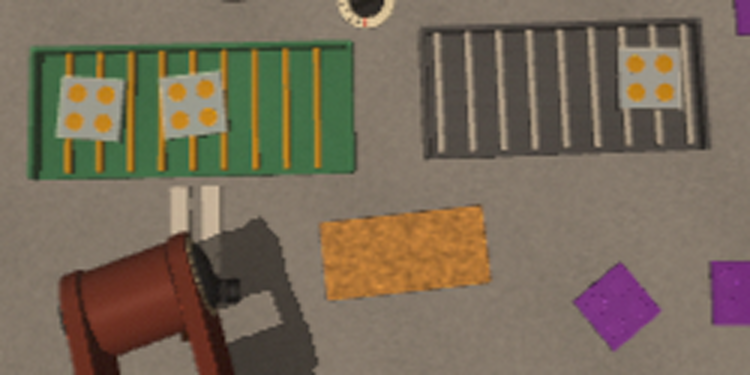

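Request:
servo_tool:
  delta_pos:
    - [0,-0.03,0.02]
    - [-0.001,-0.025,0.04]
    - [-0.001,-0.004,0.055]
    - [-0.001,0,0.055]
    - [-0.001,0,0.055]
  dr:
    - [0,0,0]
    - [0,0,0]
    - [0,0,0]
    - [0,0,0]
    - [0,0,0]
  grip: [0,0,0,0,0]

```text
t: 23.95
tool_pos: [0.3903, -0.0147, 0.12]
tool_rot: [-0.001, 2.206, -2.204]
contact_force: [0.2, -0.5, -1.3]
opening: 0.0183
```

Request:
servo_tool:
  delta_pos:
    - [-0.001,0,0.055]
    - [-0.001,0,0.055]
    - [-0.001,0,0.055]
    - [0,0,0.055]
    - [0,0,0.04]
  dr:
    - [0,0,0]
    - [0,0,0]
    - [0,0,0]
    - [0,0,0]
    - [0,0,0]
  grip: [0,0,0,0,0]

```text
t: 24.58
tool_pos: [0.3987, -0.2871, 0.1251]
tool_rot: [0.015, 2.193, -2.208]
contact_force: [0.4, 1.0, -0.3]
opening: 0.0185
```

```bash
python3 g.py .398 -.3257 .056 -1.549
```

```text
t 24.57 pos [ 0.3987 -0.2871  0.1251] A -1.5569 delta [0.0031 0.0693 0.0381] rot [-0.4  -0.44 -1.56] F [ 0.4  1.  -0.3] Tq [0.02 0.08 0.02] op 0.0185 q6 0.77
```

Request:
servo_tool:
  delta_pos:
    - [0.001,0.015,0.018]
    - [0.001,0.02,0.008]
    - [0,0.018,0.002]
    - [0,0.009,0]
    - [0,0,0]
  dr:
    - [-0.2,-0.2,-0.7]
    - [-0.2,-0.2,-0.6]
    - [0,0,0]
    - [0,0,0]
    - [0,0,0]
  grip: [0,0,0,0,0]

```text
t: 25.2
tool_pos: [0.3989, -0.3217, 0.0639]
tool_rot: [-0.009, 2.203, -2.215]
contact_force: [0.5, -0.4, -2.5]
opening: 0.0183
```

```bash
python3 g.py .398 -.3257 .056 -1.549
```

```text
t 25.2 pos [ 0.3989 -0.3217  0.0639] A -1.5545 delta [0.0011 0.008  0.004 ] rot [-0.32 -0.31 -0.47] F [ 0.5 -0.4 -2.5] Tq [ 0.01  0.08 -0.05] op 0.0183 q6 0.73
```

Request:
servo_tool:
  delta_pos:
    - [0,0.004,0.003]
    - [0,0.004,0.001]
    - [-0.02,0,0]
    - [-0.02,0,0]
    - [0,0,0]
  dr:
    - [-0.3,-0.3,-0.4]
    - [0,0,0]
    - [0,0,0]
    - [0,0,0]
    - [0,0,0]
  grip: [0,0,0,0,0]

```text
t: 25.82
tool_pos: [0.4439, -0.3254, 0.0581]
tool_rot: [-0.021, 2.203, -2.211]
contact_force: [-0.4, -0.1, -1.5]
opening: 0.0184
```

```bash
python3 g.py .5394 -.3228 .056 -1.549; python3 look.py 19 .478 -.3205 .022 .011;python3 g.py .5394 -.3228 .056 -1.549
```

```text
t 25.82 pos [ 0.4439 -0.3254  0.0581] A -1.5474 delta [-0.0955  0.0025 -0.0004] rot [-0.2   0.09 -0.27] F [-0.4 -0.1 -1.5] Tq [ 0.    0.06 -0.06] op 0.0184 q6 0.78
(array([ 0.48456028, -0.32456742,  0.03206341]), np.float64(0.7074624145910405))
t [391, 194, 434, 263] 8
s [266, 270, 379, 360] 6
t 25.93 pos [ 0.4425 -0.3252  0.0576] A -1.5481 delta [-0.0969  0.0019 -0.0002] rot [-0.16  0.05 -0.2 ] F [ 0.4 -0.9 -1.5] Tq [-0.01  0.12 -0.03] op 0.0183 q6 0.78
```

View pics/v19t.png

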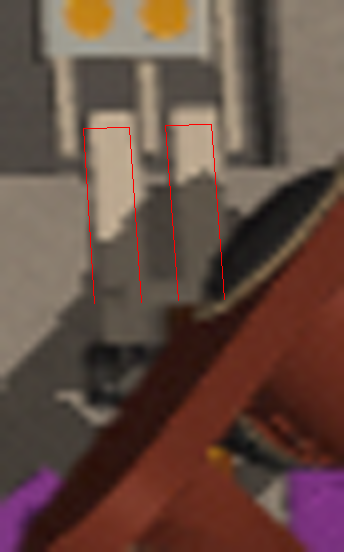

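View pics/v19s.png

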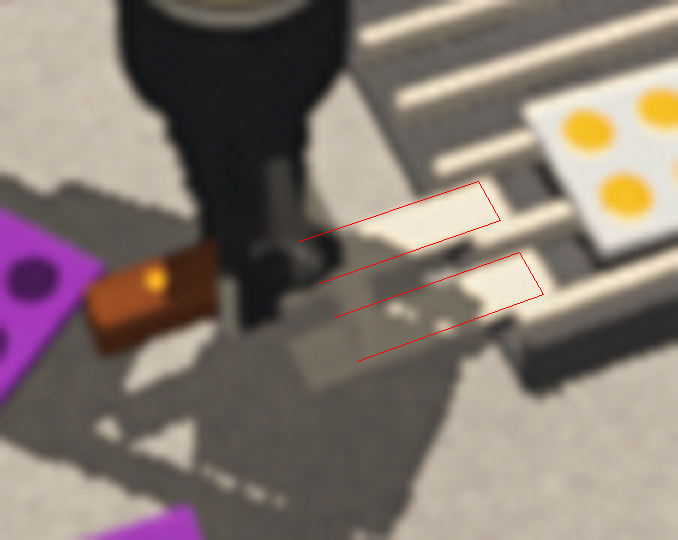

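Request:
servo_tool:
  delta_pos:
    - [-0.02,0.001,-0.0007]
    - [-0.022,0.001,0]
    - [-0.022,0,0]
    - [-0.02,0,0]
    - [0,0,0]
  dr:
    - [0,0,0]
    - [0,0,0]
    - [0,0,0]
    - [0,0,0]
    - [0,0,0]
  grip: [0,0,0,0,0]

```text
t: 26.55
tool_pos: [0.5267, -0.3221, 0.0547]
tool_rot: [-0.023, 2.209, -2.212]
contact_force: [-0.9, -0.8, -1.1]
opening: 0.0183
```

```bash
python3 g.py .5394 -.3225 .0555 -1.549
python3 - <<'E'
from lf import *
b=snap('side','s20');crop(b,(300,220,420,340),5,'c20s')
E
python3 g.py .5394 -.3225 .0555 -1.549
```

```text
t 26.55 pos [ 0.5267 -0.3221  0.0547] A -1.5493 delta [-0.0126 -0.0008  0.0007] rot [-0.08 -0.02 -0.02] F [-0.9 -0.8 -1.1] Tq [-0.02  0.11  0.05] op 0.0183 q6 0.88
t 26.6 pos [ 0.5259 -0.322   0.0544] A -1.5498 delta [-0.0135 -0.0011  0.0008] rot [-0.05 -0.04  0.04] F [-0.4  0.5 -1.4] Tq [-0.04  0.13 -0.02] op 0.0183 q6 0.88
```

View pics/c20s.png

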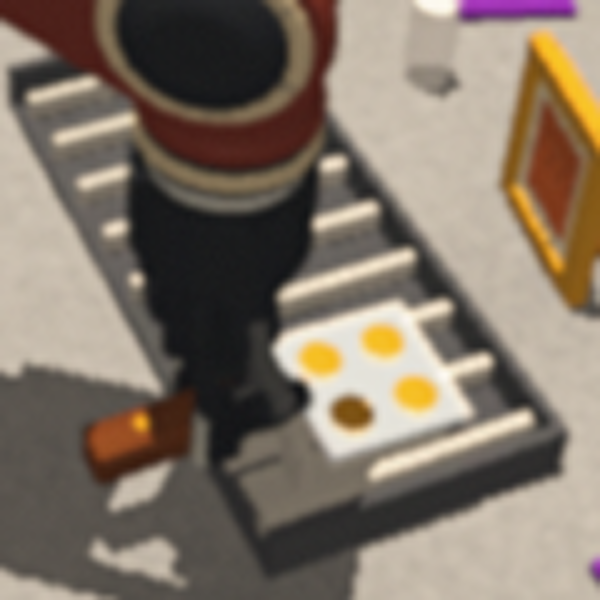

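Request:
servo_tool:
  delta_pos:
    - [-0.008,0,0.0005]
    - [-0.004,0,0]
    - [0,-0.006,0]
    - [0,-0.01,0]
    - [0,-0.014,0]
  dr:
    - [0,0,0]
    - [0,0,0]
    - [0,0,0]
    - [0,0,0]
    - [0,0,0]
  grip: [0,0,0,0,0]

```text
t: 27.22
tool_pos: [0.5355, -0.3216, 0.0842]
tool_rot: [-0.027, 2.216, -2.212]
contact_force: [0.9, 0.2, -2.9]
opening: 0.0187
```

```bash
python3 g.py .5394 -.3225 .12 -1.549
python3 - <<'E'
from lf import *
b=snap('side','s21');a=snap('top','t21');crop(b,(300,220,420,340),5,'c21s');crop(a,(190,150,440,290),3,'c21')
E
```

```text
t 27.23 pos [ 0.5355 -0.3216  0.0842] A -1.5512 delta [-0.0037 -0.0358  0.0009] rot [ 0.1  -0.12  0.28] F [ 0.9  0.2 -2.9] Tq [-0.01  0.12 -0.01] op 0.0187 q6 0.89
```

View pics/c21s.png

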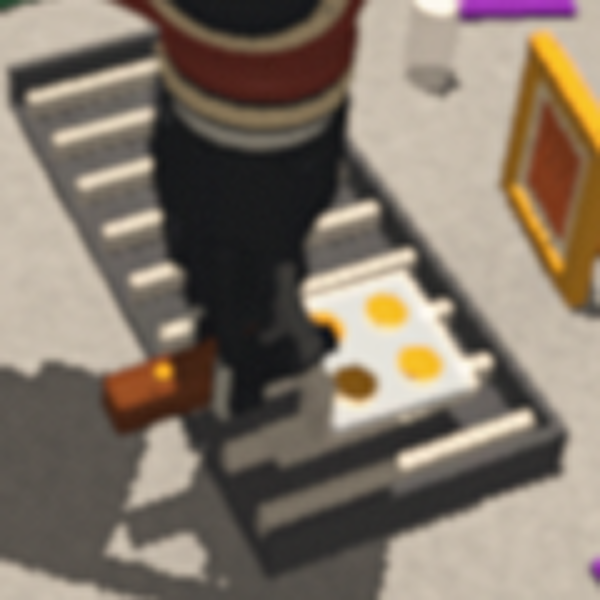

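View pics/c21.png

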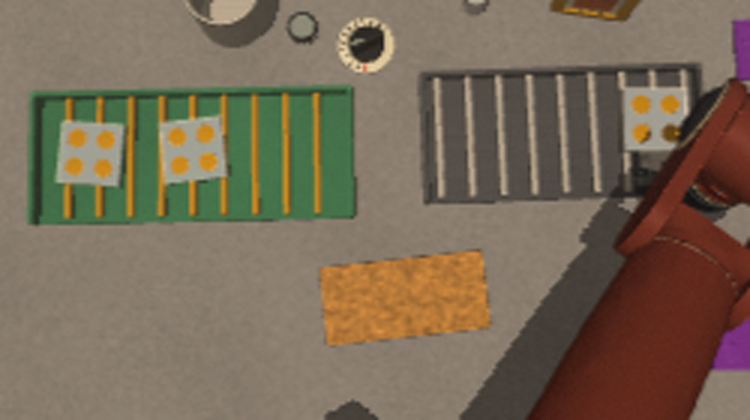

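Request:
servo_tool:
  delta_pos:
    - [0,-0.015,0]
    - [0,-0.012,-0.008]
    - [0,-0.002,-0.015]
    - [0,-0.001,-0.022]
    - [0,-0.001,-0.028]
  dr:
    - [0,0,0]
    - [0,0,0]
    - [0,0,0]
    - [0,0,0]
    - [0,0,0]
  grip: [0,0,0,0,0]

```text
t: 27.95
tool_pos: [0.5354, -0.2461, 0.1201]
tool_rot: [-0.02, 2.211, -2.214]
contact_force: [0.0, 0.4, -2.6]
opening: 0.0185
```

Request:
servo_tool:
  delta_pos:
    - [0,-0.001,-0.03]
    - [0,0,-0.03]
    - [0,0,-0.03]
    - [0,0,-0.03]
    - [0,0,-0.03]
  dr:
    - [0,0.1,0]
    - [0,0.1,0]
    - [0,0.1,0]
    - [0,0.1,0]
    - [0,0,0]
  grip: [0,0,0,0,0]

```text
t: 28.58
tool_pos: [0.5288, -0.0828, 0.1179]
tool_rot: [-0.022, 2.221, -2.213]
contact_force: [-0.2, 0.1, -2.1]
opening: 0.0187
```

```bash
python3 g.py .5115 .107 .115 -1.5625
```

```text
t 28.57 pos [ 0.5288 -0.0828  0.1179] A -1.5565 delta [ 0.0145  0.0037 -0.1901] rot [0.22 0.35 0.33] F [-0.2  0.1 -2.1] Tq [0.04 0.12 0.01] op 0.0187 q6 1.26
```

Request:
servo_tool:
  delta_pos:
    - [0.001,0,-0.03]
    - [0.001,0,-0.03]
    - [0.001,0,-0.03]
    - [0.001,0,-0.03]
    - [0.001,0,-0.025]
  dr:
    - [0,0.1,0.1]
    - [0,0.1,0.1]
    - [0,0.1,0]
    - [0,0,0]
    - [0,0,0]
  grip: [0,0,0,0,0]

```text
t: 29.2
tool_pos: [0.5148, 0.0745, 0.1151]
tool_rot: [-0.026, 2.227, -2.211]
contact_force: [0.1, -0.4, -2.2]
opening: 0.0183
```

```bash
python3 g.py .5115 .107 .115 -1.5625
```

```text
t 29.2 pos [0.5148 0.0745 0.1151] A -1.5566 delta [ 0.0028  0.0003 -0.0326] rot [0.41 0.34 0.52] F [ 0.1 -0.4 -2.2] Tq [-0.03  0.12  0.01] op 0.0183 q6 1.55
```

Request:
servo_tool:
  delta_pos:
    - [0.001,0.004,-0.016]
    - [0,0.006,-0.009]
    - [0,0.006,-0.002]
    - [0,0,0]
  dr:
    - [0.2,0.2,0.3]
    - [0.1,0.1,0.2]
    - [0,0,0]
    - [0,0,0]
  grip: [0,0,0,0]

```text
t: 29.7
tool_pos: [0.509, 0.1066, 0.0964]
tool_rot: [-0.021, 2.219, -2.214]
contact_force: [-0.4, -0.1, -2.8]
opening: 0.0185
```

```bash
python3 g.py .5115 .107 .056 -1.5625;python3 - <<'E'
from lf import *
a=snap('top','t22');crop(a,(190,165,320,260),6,'c22')
E
python3 g.py .5115 .107 .056 -1.5625
```

```text
t 29.7 pos [0.509  0.1066 0.0964] A -1.5566 delta [-0.0027  0.0403 -0.0003] rot [0.14 0.34 0.26] F [-0.4 -0.1 -2.8] Tq [-0.01  0.08  0.04] op 0.0185 q6 1.62
t 29.75 pos [0.5093 0.1064 0.0967] A -1.5569 delta [-0.0024  0.0407 -0.0004] rot [0.14 0.32 0.22] F [-0.4 -0.  -2.2] Tq [-0.01  0.24  0.02] op 0.0184 q6 1.62
```

View pics/c22.png

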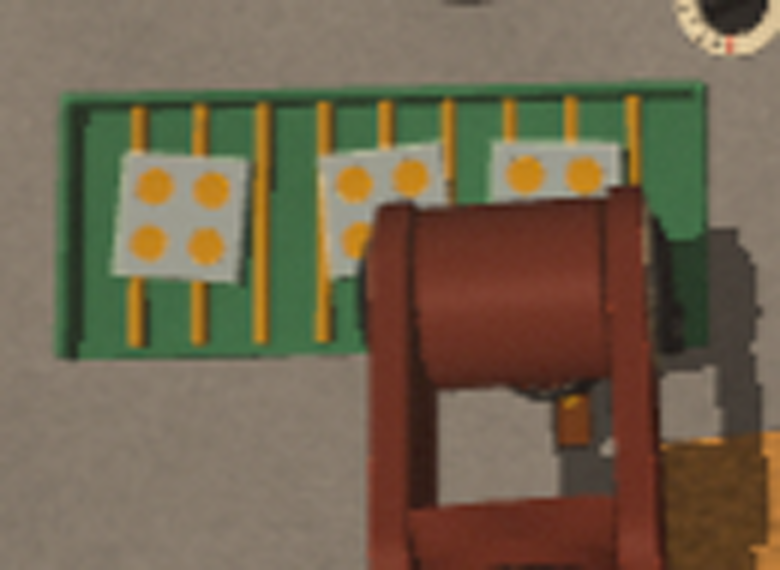

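Request:
servo_tool:
  delta_pos:
    - [-0.002,0.014,0]
    - [0,0.012,0]
    - [0,0.008,0]
    - [0,0.005,0]
    - [0,0,0]
  dr:
    - [0.1,0.3,0.2]
    - [0,0,0]
    - [0,0,0]
    - [0,0,0]
    - [0,0,0]
  grip: [0,0,0,0,0]

```text
t: 30.38
tool_pos: [0.5122, 0.1056, 0.0552]
tool_rot: [-0.006, 2.22, -2.216]
contact_force: [-0.0, 1.5, -3.0]
opening: 0.0182
```

```bash
python3 g.py .5115 .107 .056 -1.5625;python3 - <<'E'
from lf import *
b=snap('side','s23');crop(b,(230,130,350,250),5,'c23s')
E
python3 g.py .5115 .107 .056 -1.5625
```

```text
t 30.38 pos [0.5122 0.1056 0.0552] A -1.5652 delta [ 0.0007 -0.0008 -0.0014] rot [ 0.1  -0.16 -0.03] F [-0.   1.5 -3. ] Tq [0.16 0.13 0.  ] op 0.0182 q6 1.62
t 30.43 pos [0.5123 0.1056 0.0554] A -1.5653 delta [ 0.0008 -0.0006 -0.0014] rot [ 0.1  -0.16 -0.05] F [-0.3  0.1 -2.7] Tq [0.16 0.15 0.01] op 0.0186 q6 1.62
```

View pics/c23s.png

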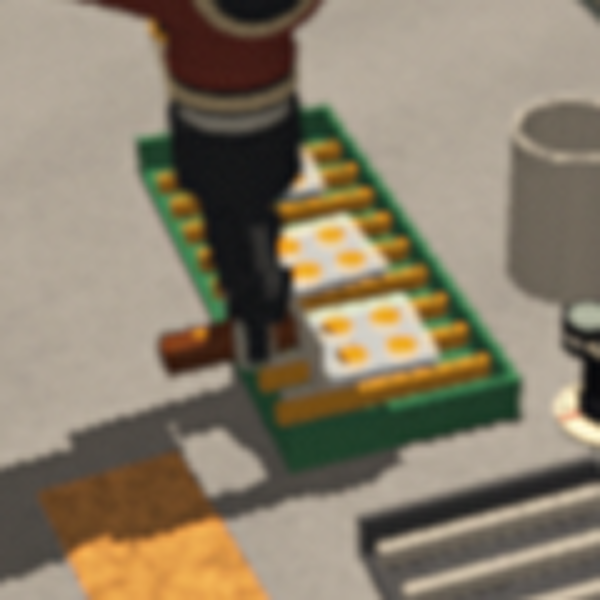

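Request:
servo_tool:
  delta_pos:
    - [0,0,-0.0018]
    - [0,0,0]
  dr:
    - [0,0,0]
    - [0,0,0]
  grip: [0,0]

```text
t: 30.68
tool_pos: [0.5129, 0.1073, 0.0562]
tool_rot: [-0.004, 2.219, -2.216]
contact_force: [-0.7, -0.7, -2.4]
opening: 0.0183
```

```bash
python3 g.py .5115 .107 .056 -1.5625;python3 - <<'E'
from lf import *
a=snap('top','t24');crop(a,(190,165,320,260),6,'c24')
E
python3 g.py .5115 .107 .056 -1.5625
```

```text
t 30.68 pos [0.5129 0.1073 0.0562] A -1.5651 delta [0.0014 0.0002 0.0003] rot [ 0.06 -0.15 -0.14] F [-0.7 -0.7 -2.4] Tq [-0.01  0.06 -0.05] op 0.0183 q6 1.63
t 30.73 pos [0.513  0.1073 0.0563] A -1.5652 delta [0.0015 0.0003 0.0002] rot [ 0.06 -0.15 -0.15] F [-0.1  0.5 -2. ] Tq [-0.05  0.11  0.05] op 0.0187 q6 1.63
```

View pics/c24.png

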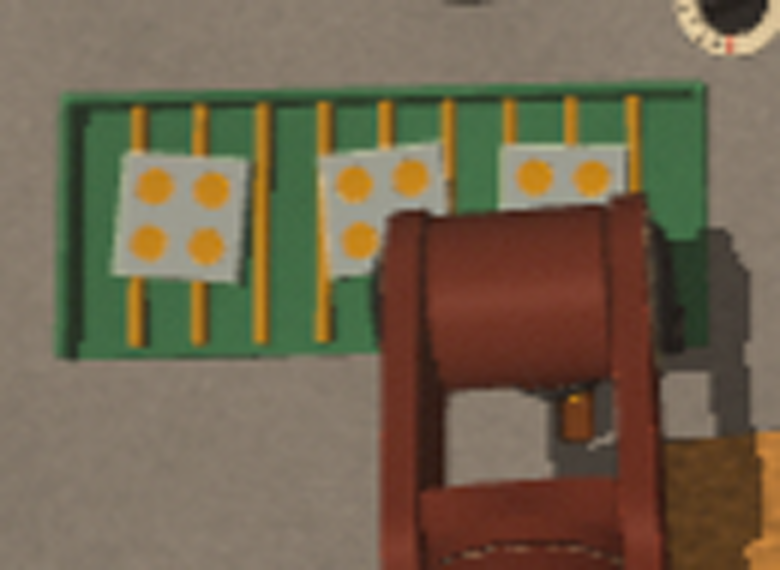

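Contact gone; holder sits over three ribs. Withdraw (with tool z nudged slightly to stay centred).

Request:
servo_tool:
  delta_pos:
    - [0.012,0.001,-0.0005]
    - [0.025,0,0]
    - [0.03,0,0]
    - [0.03,0,0]
    - [0.028,0,0]
  dr:
    - [0,0,0]
    - [0,0,0]
    - [0,0,0]
    - [0,0,0]
    - [0,0,0]
  grip: [0,0,0,0,0]

```text
t: 31.35
tool_pos: [0.3835, 0.1069, 0.055]
tool_rot: [-0.003, 2.218, -2.217]
contact_force: [-0.2, 0.2, -2.2]
opening: 0.0181
```

```bash
python3 g.py .422 -.062 .12 .097;python3 - <<'E'
from lf import *
a=snap('top','t25');b=snap('side','s25');crop(a,(190,150,380,290),4,'c25');crop(b,(230,130,350,250),5,'c25s')
E
```

```text
t 31.35 pos [0.3835 0.1069 0.055 ] A -1.5654 delta [-0.0378 -0.0651  0.169 ] rot [ -0.11 -95.25  -0.16] F [-0.2  0.2 -2.2] Tq [-0.08  0.11 -0.04] op 0.0181 q6 1.65
```

View pics/c25.png

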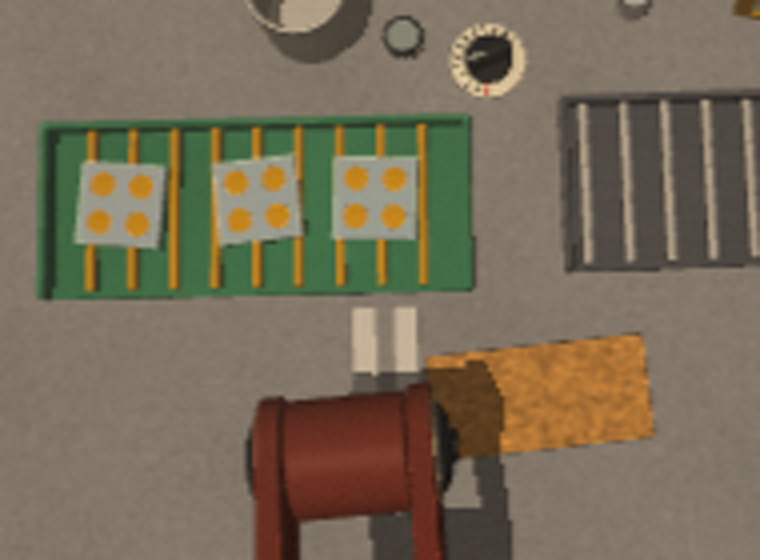

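View pics/c25s.png

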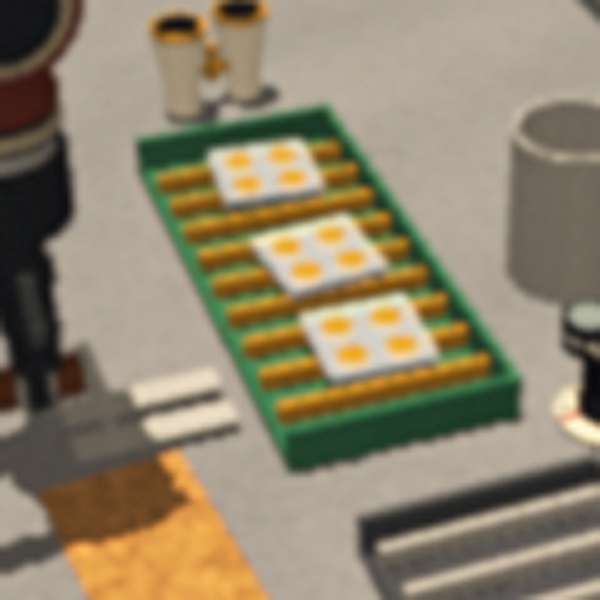

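Request:
servo_tool:
  delta_pos:
    - [0,-0.03,0.02]
    - [0,-0.035,0.03]
    - [0,-0.01,0.03]
    - [0,0,0.03]
    - [0,0,0.03]
  dr:
    - [0,0,0]
    - [0,0,0]
    - [0,0,0]
    - [0,0,0]
    - [0,0,0]
  grip: [0,0,0,0,0]

```text
t: 32.08
tool_pos: [0.3831, -0.0363, 0.1322]
tool_rot: [-0.006, 2.21, -2.215]
contact_force: [1.3, -1.0, -2.7]
opening: 0.0183
```

Request:
servo_tool:
  delta_pos:
    - [0,-0.001,0]
    - [0,-0.001,0]
    - [0,-0.001,0]
    - [0,-0.001,0]
    - [0,-0.001,0]
  dr:
    - [0,-9.5,0]
    - [0,-9.5,0]
    - [0,-9.5,0]
    - [0,-9.5,0]
    - [0,-9.5,0]
  grip: [0,0,0,0,0]

```text
t: 32.7
tool_pos: [0.3843, -0.0396, 0.1385]
tool_rot: [-0.778, 1.699, -1.715]
contact_force: [-0.4, -1.1, -1.7]
opening: 0.0184
```

Request:
servo_tool:
  delta_pos:
    - [0,-0.001,0]
    - [0,-0.001,0]
    - [0,-0.001,0]
    - [0,-0.001,0]
    - [0,-0.001,0]
  dr:
    - [0,-9.5,0]
    - [0,-9.5,0]
    - [0,-9.5,0]
    - [0,-9.5,0]
    - [0,-9.5,0]
  grip: [0,0,0,0,0]

```text
t: 33.33
tool_pos: [0.3856, -0.0406, 0.1444]
tool_rot: [-1.272, 1.086, -1.112]
contact_force: [-0.5, -0.6, -1.0]
opening: 0.0183
```

```bash
python3 g.py .4279 -.0498 .09 .0967
```

```text
t 33.33 pos [ 0.3856 -0.0406  0.1444] A 0.1483 delta [0.0148 0.0551 0.0398] rot [-0.74  2.95  0.53] F [-0.5 -0.6 -1. ] Tq [-0.08  0.01  0.02] op 0.0183 q6 -0.44
```

Request:
servo_tool:
  delta_pos:
    - [0.005,0.02,0.014]
    - [0.005,0.02,0.014]
    - [0.004,0.012,0.011]
    - [0,0,0]
  dr:
    - [-0.2,1.5,0.3]
    - [0,1.2,0]
    - [0,0,0]
    - [0,0,0]
  grip: [0,0,0,0]

```text
t: 33.83
tool_pos: [0.4299, -0.0511, 0.0934]
tool_rot: [-1.249, 1.121, -1.147]
contact_force: [-0.2, -0.8, -2.3]
opening: 0.0185
```

```bash
python3 g.py .4279 -.0498 .05 .0967
python3 - <<'E'
from lf import *
a=snap('top','t26');b=snap('side','s26');crop(b,(210,170,320,280),5,'c26s')
p,s=tfit(a,(.421,-.011,1.667),.046,.045,.09);print(p,s)
E
python3 g.py .4279 -.0498 .05 .0967
```

```text
t 33.83 pos [ 0.4299 -0.0511  0.0934] A 0.1009 delta [-0.0018  0.0433 -0.0025] rot [-0.85  0.24  0.41] F [-0.2 -0.8 -2.3] Tq [-0.08 -0.01  0.02] op 0.0185 q6 -0.39
[ 0.42568478 -0.01159547  1.6670094 ] 0.8652178641599977
t 33.92 pos [ 0.4299 -0.0511  0.0943] A 0.101 delta [-0.0018  0.0443 -0.0026] rot [-0.95  0.24  0.45] F [ 0.3  0.2 -2.1] Tq [-0.12  0.06 -0.01] op 0.0185 q6 -0.39
```

View pics/c26s.png

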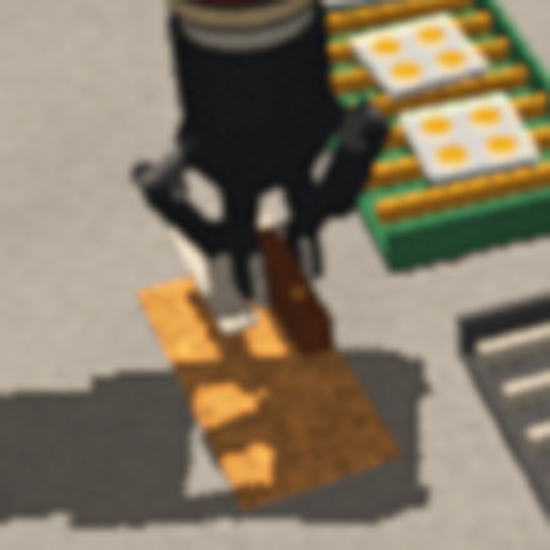

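Request:
servo_tool:
  delta_pos:
    - [-0.001,0.016,-0.003]
    - [-0.001,0.014,-0.001]
    - [0,0.008,0]
    - [0,0.002,0]
    - [0,0,0]
  dr:
    - [0,0,0]
    - [0,0,0]
    - [0,0,0]
    - [0,0,0]
    - [0,0,0]
  grip: [0,0,0,0,0]

```text
t: 34.55
tool_pos: [0.4257, -0.0495, 0.0522]
tool_rot: [-1.247, 1.118, -1.148]
contact_force: [-0.1, -0.6, -1.0]
opening: 0.0186
```

```bash
python3 g.py .4255 -.0498 .05 .0967
python3 - <<'E'
from lf import *
a=snap('top','t27');b=snap('side','s27');crop(b,(210,170,320,280),5,'c27s')
p,s=tfit(a,(.421,-.011,1.667),.005,.045,.09);print(p,s)
E
python3 g.py .4255 -.0498 .05 .0967
```

```text
t 34.55 pos [ 0.4257 -0.0495  0.0522] A 0.1011 delta [ 0.0003  0.0022 -0.0002] rot [-1.02  0.25  0.48] F [-0.1 -0.6 -1. ] Tq [-0.09 -0.   -0.02] op 0.0186 q6 -0.39
[ 0.42221765 -0.01004002  1.67483133] 0.8819897907883965
t 34.65 pos [ 0.426  -0.0496  0.0526] A 0.1012 delta [ 0.0002  0.0026 -0.0005] rot [-1.06  0.25  0.5 ] F [-0.1 -0.6 -2.6] Tq [-0.06  0.    0.  ] op 0.0182 q6 -0.39
```

View pics/c27s.png

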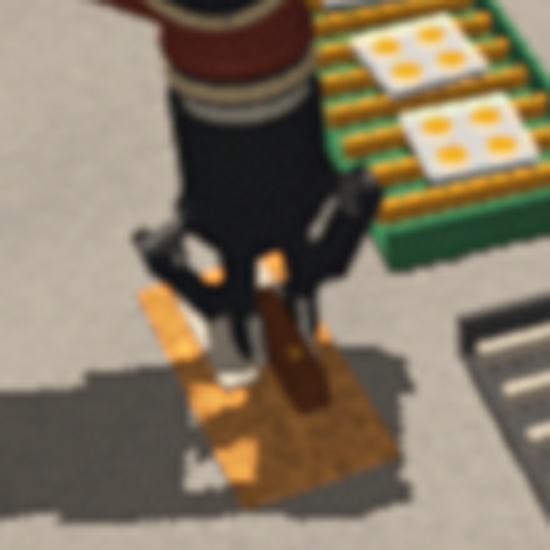

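Good alignment; lower in 1.5 mm steps until it touches.

Request:
servo_tool:
  delta_pos:
    - [0,0.002,0]
    - [0,0.0015,0]
    - [0,0,0]
  dr:
    - [0,0,0]
    - [0,0,0]
    - [0,0,0]
  grip: [0,0,0]

```text
t: 35.02
tool_pos: [0.427, -0.0499, 0.0502]
tool_rot: [-1.246, 1.115, -1.15]
contact_force: [0.7, 0.2, -1.9]
opening: 0.0185
```

```bash
python3 g.py .4255 -.0498 .05 .0967
```

```text
t 35.02 pos [ 0.427  -0.0499  0.0502] A 0.1013 delta [-0.0003  0.0002 -0.0015] rot [-1.16  0.26  0.55] F [ 0.7  0.2 -1.9] Tq [-0.09  0.08 -0.01] op 0.0185 q6 -0.39
```

Request:
servo_tool:
  delta_pos:
    - [0,0.0015,0]
    - [0,0.001,0]
    - [0,0,0]
  dr:
    - [0,0,0]
    - [0,0,0]
    - [0,0,0]
  grip: [0,0,0]

```text
t: 35.4
tool_pos: [0.4277, -0.0502, 0.0502]
tool_rot: [-1.247, 1.116, -1.149]
contact_force: [-0.5, 0.1, -2.5]
opening: 0.0183
```

```bash
python3 g.py .4255 -.0498 .05 .0967
```

```text
t 35.4 pos [ 0.4277 -0.0502  0.0502] A 0.1017 delta [-0.0006  0.0001 -0.0022] rot [-1.1   0.28  0.54] F [-0.5  0.1 -2.5] Tq [-0.06  0.06  0.05] op 0.0183 q6 -0.39
```

Request:
servo_tool:
  delta_pos:
    - [0,0.002,-0.001]
    - [0,0.002,-0.001]
    - [0,0.001,0]
  dr:
    - [0,0,0]
    - [0,0,0]
    - [0,0,0]
  grip: [0,0,0]

```text
t: 35.78
tool_pos: [0.4282, -0.0505, 0.0499]
tool_rot: [-1.245, 1.115, -1.15]
contact_force: [-3.2, 1.1, 6.3]
opening: 0.0187
```

```bash
python3 g.py .4255 -.0498 .05 .0967
```

```text
t 35.77 pos [ 0.4282 -0.0505  0.0499] A 0.1015 delta [-0.001  -0.0002 -0.0026] rot [-1.21  0.27  0.48] F [-3.2  1.1  6.3] Tq [0.3  0.89 0.04] op 0.0187 q6 -0.39
```

Request:
servo_tool:
  delta_pos:
    - [0,0,0]
    - [0,0,0]
    - [0,0,0]
    - [0,0,0]
  dr:
    - [0,0,0]
    - [0,0,0]
    - [0,0,0]
    - [0,0,0]
  grip: [0.6,0.6,0.6,0.6]

```text
t: 36.28
tool_pos: [0.4287, -0.0506, 0.0497]
tool_rot: [-1.244, 1.114, -1.151]
contact_force: [-0.9, -0.0, -0.2]
opening: 0.0512
```

Request:
servo_tool:
  delta_pos:
    - [0,-0.03,0]
    - [0,-0.05,0]
    - [0,-0.06,0]
    - [0,-0.04,0]
  dr:
    - [0,0,0]
    - [0,0,0]
    - [0,0,0]
    - [0,0,0]
  grip: [0.6,0.6,0.6,0.6]

```text
t: 36.78
tool_pos: [0.4212, -0.0486, 0.2291]
tool_rot: [-1.249, 1.123, -1.144]
contact_force: [0.6, 0.5, -0.2]
opening: 0.0515
```

```bash
python3 g.py .60 .10 .24 .2
python3 - <<'E'
from lf import *
a=snap('top','t28');b=snap('side','s28');crop(b,(210,170,370,290),5,'c28s');crop(a,(270,130,400,280),4,'c28')
for c,C in(('top',top),('side',side)):
  for l,z in(('timer_base',.014),('timer',.03)):
    for m in ctrl.masks_of(c,l)[:1]:
        v,u=np.nonzero(m['pixels']);e=m['extent'];print(c,l,m['score'],np.round(e),len(u),C.back([[u.mean(),v.mean()]],z)[0].round(4),C.back([[(e[0]+e[2])/2,(e[1]+e[3])/2]],z)[0].round(4))
E
```

```text
t 36.77 pos [ 0.4212 -0.0486  0.2291] A 0.1009 delta [-0.1298 -0.0091  0.1929] rot [-0.71 -5.68  0.3 ] F [ 0.6  0.5 -0.2] Tq [-0.07  0.02  0.  ] op 0.0515 q6 -0.39
top timer_base 0.58 [305. 158. 321. 175.] 198 [0.7152 0.0181 0.014 ] [0.7102 0.0119 0.014 ]
top timer 0.41 [304. 158. 319. 168.] 124 [0.7151 0.0182 0.03  ] [0.7188 0.0179 0.03  ]
side timer_base 0.67 [338. 198. 363. 220.] 283 [0.7139 0.0145 0.014 ] [0.7129 0.018  0.014 ]
side timer 0.52 [344. 198. 358. 219.] 185 [0.7094 0.0067 0.03  ] [0.7076 0.0051 0.03  ]
```

View pics/c28s.png

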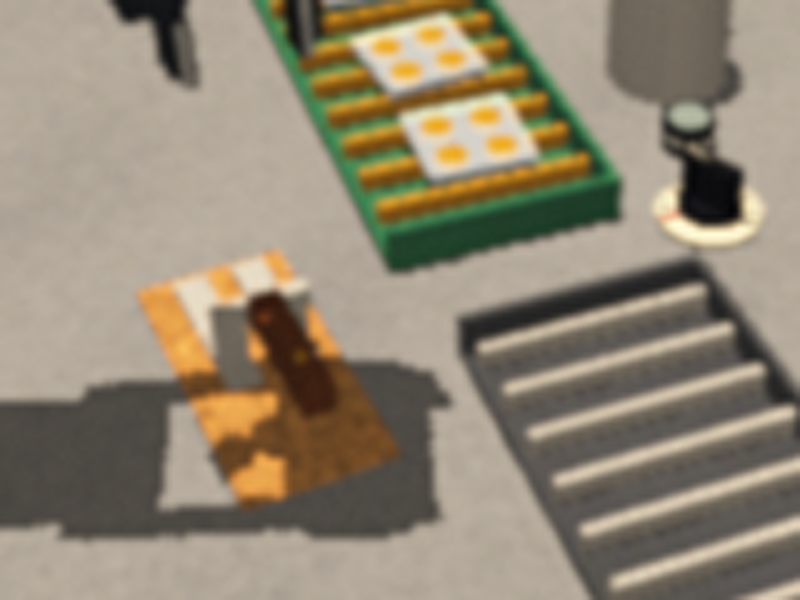

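View pics/c28.png

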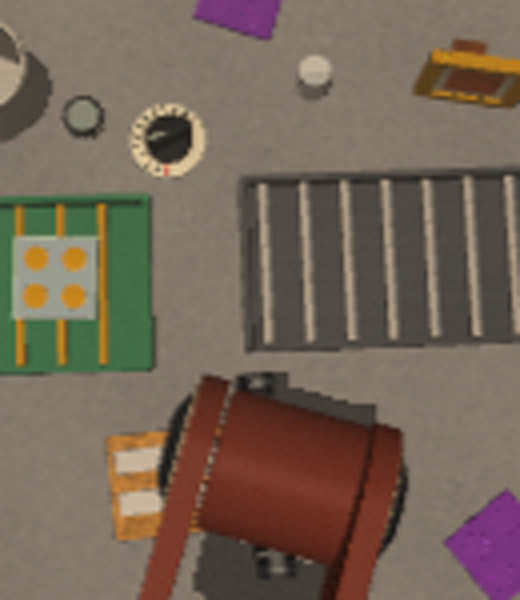

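Run:
```python
from lf import *
a=cv2.imread('pics/t28.png')[:,:,::-1];b=cv2.imread('pics/s28.png')[:,:,::-1]
c1=cv2.resize(a[150:182,296:328],None,fx=16,fy=16,interpolation=cv2.INTER_CUBIC)
c2=cv2.resize(b[192:224,336:368],None,fx=16,fy=16,interpolation=cv2.INTER_CUBIC)
# bright housing mask centroid (white disc incl. hole)
cv2.imwrite('pics/c29.png',cv2.resize(np.hstack([c1,c2]),None,fx=.75,fy=.75)[:,:,::-1])
r=a[150:182,296:328].astype(int);m=((r[...,2]>135)&(r[...,0]>150)).astype(np.uint8);pts=cv2.findNonZero(m)
h=cv2.convexHull(pts);(x,y),ax,an=cv2.fitEllipse(h);print(x+296,y+150,ax,an,top.back([[x+296,y+150]],.006),top.back([[x+296,y+150]],.012))
r=b[192:224,336:368].astype(int);m=((r[...,0]>185)&(r[...,2]>120)&(r[...,0]-r[...,2]<80)).astype(np.uint8);pts=cv2.findNonZero(m);h=cv2.convexHull(pts);(x,y),ax,an=cv2.fitEllipse(h);print(x+336,y+192,ax,an,side.back([[x+336,y+192]],.006))
```

```text
311.3738679885864 164.61903858184814 (17.51705551147461, 18.150390625) 43.837059020996094 [[0.71924276 0.01868619 0.006     ]] [[0.71785846 0.01861515 0.012     ]]
349.6597843170166 207.7984437942505 (26.44205665588379, 29.325721740722656) 57.695430755615234 [[0.71943498 0.03578104 0.006     ]]
```

View pics/c29.png

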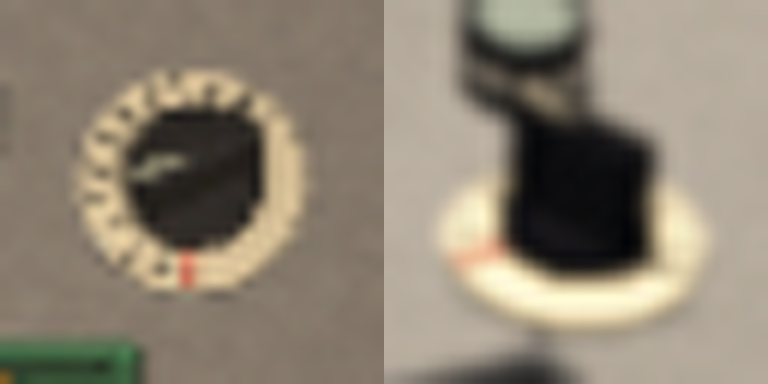

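Run:
```python
from lf import *
a=cv2.imread('pics/t28.png').astype(int)
print(a[156:174,304:322].sum(2)//3)
for n in('t0',):
    pass
for f in('top0','t11','t18','t25','t28'):
    g=cv2.imread(f'pics/{f}.png').astype(float).mean(2)[160:168,305:316]
    w=np.clip(g-70,0,None);w[:, :1]=0
    sub=np.zeros_like(w);sub[1:7,2:8]=w[1:7,2:8]
    v,u=np.mgrid[160:168,305:316];W=sub.sum();mu,mv=(sub*u).sum()/W,(sub*v).sum()/W
    C=np.cov(np.vstack([u.ravel(),v.ravel()]),aweights=sub.ravel());e,V=np.linalg.eigh(C);d=V[:,1]
    P=top.back([[mu,mv],[mu+d[0],mv+d[1]]],.044);D=P[1]-P[0];print(f,mu,mv,d,P[0].round(4),np.degrees(np.arctan2(D[1],D[0])))
```

```text
[[121 121 124 124 139 163 116 165 183 169 165 146 126 119 120 121 120 118]
 [121 123 144 177 133 167 160 171 180 112 160 182 135 127 125 120 118 117]
 [122 142 175 187 122 162 181 129 130  98 157 126  86 164 155 126 119 118]
 [147 150 101 163 132  65  42  41  42  38  59  48  90 161 156 144 125 117]
 [172 185 157 116  67  43  42  39  39  39  41  39  41  84 162 181 137 115]
 [114 131 143  84  42  40  39  41  41  40  43  43  43  54 159 180 138 114]
 [189 159  92  44  43  48  49  45  45  42  46  40  33  41 158 181 174 135]
 [175 157  88  50 104 111 117  72  46  41  34  32  31  41 157 182 182 139]
 [113 136  95 107 112  71  47  40  34  33  32  33  35  40 157 180 182 136]
 [189 162  87  43  46  41  35  33  32  32  37  43  42  39 159 181 182 146]
 [142 182 113  36  33  31  33  32  37  44  44  42  43  53 160 183 184 132]
 [192 190 135  64  32  35  38  42  43  44  43  41  44 124 172 182 180 126]
 [190 144 143  94  40  44  47  45  44  44  45  45  59 162 183 184 145 121]
 [183 191 192 161  98  54  46  44  45  49  51  70 162 182 185 182 143 120]
 [166 188 188 163 182 118  68  54  57  99 109 169 184 185 184 142 119 116]
 [114 164 122 170 190 160 177 154 175 185 188 188 187 184 146 123 119 119]
 [123 113 133 177 164 111 171 134 169 187 188 188 186 141 119 118 120 118]
 [125 125 127 129 173 188 190 135 170 186 185 165 119 118 119 118 119 119]]
top0 308.4246353322528 163.23338735818476 [-0.97924165  0.20269629] [0.7155 0.0284 0.044 ] 101.18853806887171
t11 308.4166666666667 163.22222222222223 [-0.98541136  0.17018945] [0.7155 0.0284 0.044 ] 99.25057400722633
t18 308.4190193164933 163.22585438335807 [-0.98380361  0.17924973] [0.7155 0.0284 0.044 ] 99.78958729144153
t25 308.44427710843377 163.23192771084337 [-0.98442666  0.17579577] [0.7155 0.0283 0.044 ] 99.58395767638024
t28 308.4290030211481 163.23867069486406 [-0.97993584  0.1993132 ] [0.7155 0.0284 0.044 ] 100.9862682754022
```

Request:
servo_tool:
  delta_pos:
    - [0,0,0.03]
    - [0,0,0.04]
    - [0,0,0.05]
    - [0,0,0.05]
  dr:
    - [-0.4,-7,0.2]
    - [-0.3,-6,0.1]
    - [0,0,0]
    - [0,0,0]
  grip: [0.6,0.6,0.6,0.6]
  grip_force: 25

```text
t: 37.58
tool_pos: [0.5821, -0.0026, 0.2136]
tool_rot: [-1.358, 0.977, -0.948]
contact_force: [0.4, -1.1, 1.5]
opening: 0.051
```

```bash
python3 g.py .717 .017 .12 .33
```

```text
t 37.58 pos [ 0.5821 -0.0026  0.2136] A 0.3321 delta [0.0263 0.0909 0.1355] rot [ 1.02  0.12 -0.52] F [ 0.4 -1.1  1.5] Tq [-0.04  0.02 -0.03] op 0.051 q6 -0.46
```

Request:
servo_tool:
  delta_pos:
    - [0.007,0.015,0.045]
    - [0.008,0.02,0.045]
    - [0.008,0.025,0.035]
    - [0.002,0.025,0.008]
    - [0,0,0]
  dr:
    - [0.4,0,-0.2]
    - [0.3,0,-0.2]
    - [0.2,0,0]
    - [0,0,0]
    - [0,0,0]
  grip: [0.55,0.55,0.55,0.55,0.55]

```text
t: 38.2
tool_pos: [0.7151, 0.0202, 0.1083]
tool_rot: [-1.36, 0.978, -0.944]
contact_force: [-0.7, -0.2, -0.7]
opening: 0.0471
```

```bash
python3 g.py .717 .017 .037 .33
python3 - <<'E'
from lf import *
a=snap('top','t30');b=snap('side','s30');crop(b,(310,150,400,240),6,'c30s')
E
python3 g.py .717 .017 .037 .33
```

```text
t 38.2 pos [0.7151 0.0202 0.1083] A 0.3344 delta [0.0044 0.0713 0.0023] rot [ 1.19  0.25 -0.59] F [-0.7 -0.2 -0.7] Tq [ 0.   -0.01  0.01] op 0.0471 q6 -0.41
t 38.3 pos [0.7165 0.02   0.1124] A 0.3342 delta [0.0036 0.0753 0.0007] rot [ 0.88  0.24 -0.46] F [-0.6  0.2 -0.2] Tq [ 0.05 -0.02 -0.03] op 0.047 q6 -0.41
```

View pics/c30s.png

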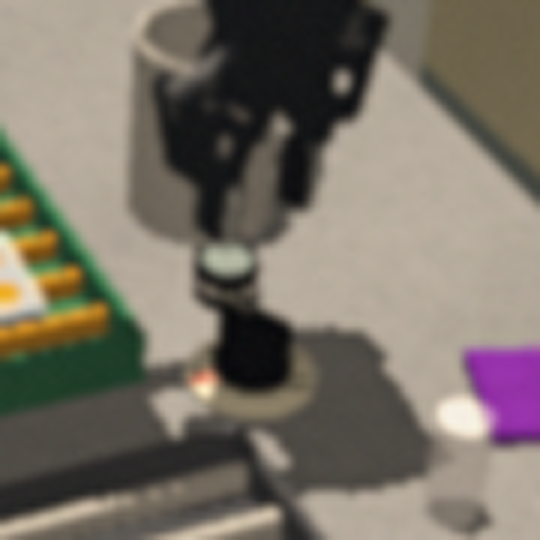

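Request:
servo_tool:
  delta_pos:
    - [0.002,0.02,0.001]
    - [0.002,0.02,0]
    - [0,0.018,0]
    - [0,0.01,0]
    - [0,0,0]
  dr:
    - [0.5,0.2,-0.4]
    - [0.4,0,0]
    - [0,0,0]
    - [0,0,0]
    - [0,0,0]
  grip: [0.5,0.5,0.5,0.5,0.5]

```text
t: 38.92
tool_pos: [0.7205, 0.0159, 0.0501]
tool_rot: [-1.341, 0.955, -0.969]
contact_force: [-0.5, 0.8, 0.3]
opening: 0.0424
```

```bash
python3 g.py .717 .017 .037 .33
python3 - <<'E'
from lf import *
b=snap('side','s31');crop(b,(310,150,400,240),6,'c31s')
E
python3 g.py .717 .017 .037 .33
```

```text
t 38.92 pos [0.7205 0.0159 0.0501] A 0.3301 delta [-0.0023  0.0131 -0.0031] rot [-0.58  0.    0.19] F [-0.5  0.8  0.3] Tq [0.03 0.01 0.02] op 0.0424 q6 -0.41
t 38.98 pos [0.721  0.0158 0.0508] A 0.3301 delta [-0.0024  0.0138 -0.0035] rot [-0.63  0.    0.22] F [ 0.4 -1.  -0.2] Tq [0.06 0.03 0.06] op 0.0428 q6 -0.41
```

View pics/c31s.png

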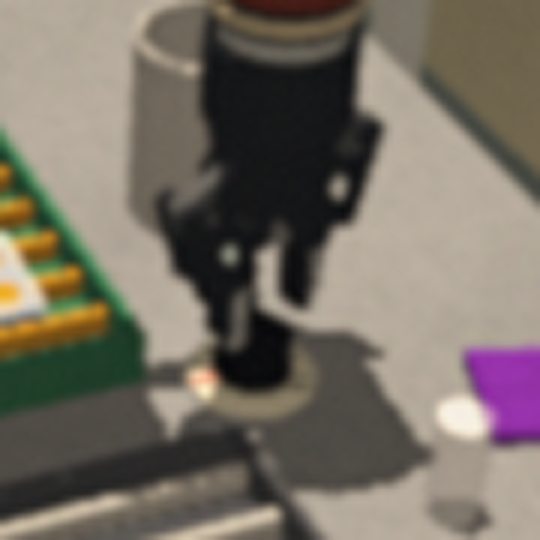

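Request:
servo_tool:
  delta_pos:
    - [-0.002,0.009,-0.003]
    - [0,0.006,-0.001]
    - [0,0.001,0]
    - [0,0.001,0]
  dr:
    - [-0.4,0,0.2]
    - [0,0,0]
    - [0,0,0]
    - [0,0,0]
  grip: [0.5,0.5,0.5,0.3]

```text
t: 39.48
tool_pos: [0.7176, 0.0166, 0.0346]
tool_rot: [-1.343, 0.958, -0.966]
contact_force: [-0.6, 0.2, -0.5]
opening: 0.0264
```

```bash
python3 g.py .717 .017 .037 .33
python3 - <<'E'
from lf import *
b=snap('side','s32');crop(b,(310,150,400,240),6,'c32s')
E
python3 g.py .717 .017 .037 .33
```

```text
t 39.48 pos [0.7176 0.0166 0.0346] A 0.3303 delta [-0.0006 -0.0024 -0.0004] rot [-0.36  0.02  0.07] F [-0.6  0.2 -0.5] Tq [ 0.   -0.01  0.01] op 0.0264 q6 -0.41
t 39.52 pos [0.7174 0.0165 0.0344] A 0.3302 delta [-0.0006 -0.0026 -0.0002] rot [-0.34  0.01  0.06] F [-0.8 -0.3 -0.2] Tq [-0.05 -0.    0.02] op 0.0258 q6 -0.41
```

View pics/c32s.png

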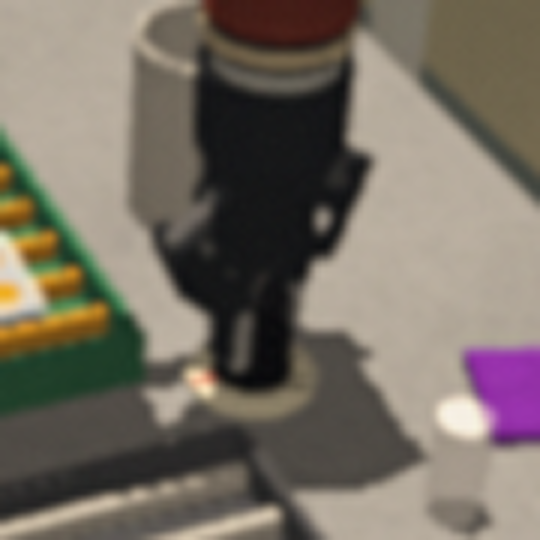

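Close on the bar.

Request:
servo_tool:
  delta_pos:
    - [0,-0.002,0]
    - [0,0,0]
    - [0,0,0]
    - [0,0,0]
  dr:
    - [0,0,0]
    - [0,0,0]
    - [0,0,0]
    - [0,0,0]
  grip: [0,0,0,0]

```text
t: 40.02
tool_pos: [0.7188, 0.0167, 0.0359]
tool_rot: [-1.34, 0.955, -0.968]
contact_force: [2.8, -0.2, -1.7]
opening: 0.0134
```

```bash
python3 g.py .717 .017 .037 .33
```

```text
t 40.02 pos [0.7188 0.0167 0.0359] A 0.3302 delta [-0.0009 -0.0011 -0.0016] rot [-0.57  0.01  0.13] F [ 2.8 -0.2 -1.7] Tq [-0.02 -0.03  0.02] op 0.0134 q6 -0.41
```

Request:
servo_tool:
  delta_pos:
    - [0,0,0]
    - [0,0,0]
    - [0,0,0]
    - [0,0,0]
    - [0,0,0]
  dr:
    - [0,-7,0]
    - [0,-7,0]
    - [0,-7,0]
    - [0,-7,0]
    - [0,-7,0]
  grip: [0,0,0,0,0]

```text
t: 40.65
tool_pos: [0.7192, 0.017, 0.0359]
tool_rot: [-1.512, 0.469, -0.486]
contact_force: [2.3, 0.0, -2.6]
opening: 0.0131
```

```bash
python3 g.py .7185 .017 .036 1.57
```

```text
t 40.65 pos [0.7192 0.017  0.0359] A 0.9602 delta [-0.0006 -0.0001 -0.0004] rot [ -0.31 -34.94   0.62] F [ 2.3  0.  -2.6] Tq [-0.   -0.05 -0.06] op 0.0131 q6 -1.04
```

Request:
servo_tool:
  delta_pos:
    - [0,0,0]
    - [0,0,0]
    - [0,0,0]
    - [0,0,0]
  dr:
    - [0,-7,0]
    - [0,-7,0]
    - [0,-6,0]
    - [0,-5,0]
  grip: [0,0,0,0]

```text
t: 41.15
tool_pos: [0.7194, 0.0174, 0.0359]
tool_rot: [-1.563, 0.116, -0.135]
contact_force: [1.1, 0.6, -0.6]
opening: 0.013
```

```bash
python3 g.py .7185 .017 .036 1.57
```

```text
t 41.15 pos [0.7194 0.0174 0.0359] A 1.4112 delta [-0.0008 -0.0001 -0.0005] rot [-0.21 -9.1   0.7 ] F [ 1.1  0.6 -0.6] Tq [-0.01  0.01 -0.01] op 0.013 q6 -1.49
```

Request:
servo_tool:
  delta_pos:
    - [0,0,0]
    - [0,0,0]
    - [0,0,0]
  dr:
    - [0,-4,0]
    - [0,-3,0]
    - [0,-3,0]
  grip: [0,0,0]

```text
t: 41.52
tool_pos: [0.7198, 0.0175, 0.0361]
tool_rot: [-1.567, -0.025, 0.003]
contact_force: [3.7, 0.9, -5.3]
opening: 0.0131
```

```bash
python3 g.py .7185 .017 .036 1.57
```

```text
t 41.52 pos [0.7198 0.0175 0.0361] A 1.5887 delta [-0.0013  0.0001 -0.0005] rot [-0.2   1.07  0.79] F [ 3.7  0.9 -5.3] Tq [ 0.14 -0.27 -0.91] op 0.0131 q6 -1.67
```

Request:
servo_tool:
  delta_pos:
    - [0,0,0]
    - [0,0,0]
    - [0,0,0]
    - [0,0,0]
    - [0,0,0]
  dr:
    - [0,-1,0]
    - [0,0,0]
    - [0,0,0]
    - [0,0,0]
    - [0,0,0]
  grip: [0,0,0.35,0.35,0.35]

```text
t: 42.15
tool_pos: [0.7197, 0.0174, 0.0367]
tool_rot: [-1.567, -0.038, 0.016]
contact_force: [0.5, -1.0, 0.1]
opening: 0.03
```

```bash
python3 g.py .7185 .017 .16 1.57
```

```text
t 42.15 pos [0.7197 0.0174 0.0367] A 1.6053 delta [ 0.0005 -0.1233  0.    ] rot [-0.19  2.02  0.77] F [ 0.5 -1.   0.1] Tq [-0.02 -0.02 -0.  ] op 0.03 q6 -1.69
```

Rise and retreat towards the base, then check everything.

Request:
servo_tool:
  delta_pos:
    - [0,-0.02,0]
    - [0,-0.04,0]
    - [0,-0.055,0]
    - [0,-0.055,0]
    - [0,-0.04,0]
  dr:
    - [0,0,0]
    - [0,0,0]
    - [0,0,0]
    - [0,0,0]
    - [0,0,0]
  grip: [0.4,0.4,0.4,0.4,0.4]

```text
t: 42.78
tool_pos: [0.7151, 0.0169, 0.2545]
tool_rot: [-1.568, -0.036, 0.021]
contact_force: [0.5, 0.5, -0.5]
opening: 0.0341
```

Request:
servo_tool:
  delta_pos:
    - [-0.05,0,0]
    - [-0.05,0,0]
    - [-0.05,0,0]
    - [-0.05,0,0]
    - [-0.04,0,0]
  dr:
    - [0,0,0]
    - [0,0,0]
    - [0,0,0]
    - [0,0,0]
    - [0,0,0]
  grip: [0.4,0.4,0.4,0.4,0.4]

```text
t: 43.4
tool_pos: [0.4744, 0.0074, 0.2665]
tool_rot: [-1.571, -0.057, 0.003]
contact_force: [0.2, 0.7, 0.8]
opening: 0.0338
```

```bash
python3 g.py .4 .3 .25 1.57
python3 - <<'E'
from lf import *
a=snap('top','t33');b=snap('side','s33')
c1=cv2.resize(a[150:182,296:328],None,fx=12,fy=12,interpolation=cv2.INTER_CUBIC)
cv2.imwrite('pics/c33.png',c1[:,:,::-1])
E
```

```text
t 43.4 pos [0.4744 0.0074 0.2665] A 1.6092 delta [-0.0636  0.0138  0.2953] rot [0.06 2.25 1.97] F [0.2 0.7 0.8] Tq [0.02 0.02 0.01] op 0.0338 q6 -1.75
```

View pics/t33.png

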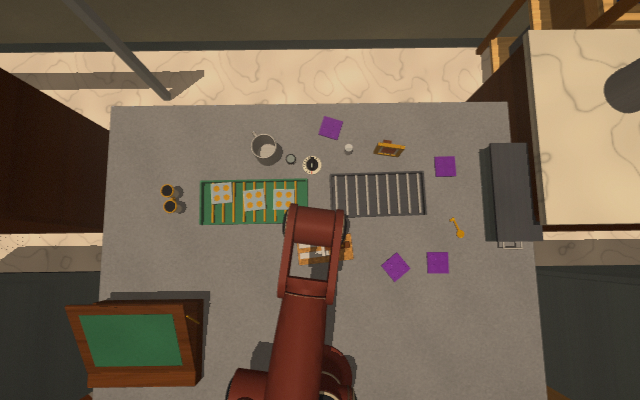

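View pics/c33.png

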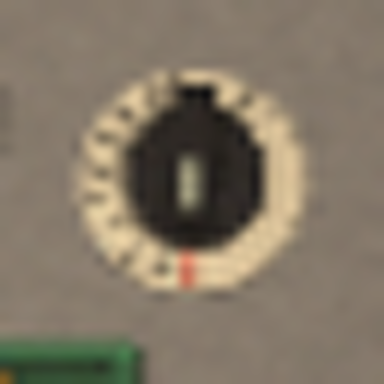

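View pics/s33.png

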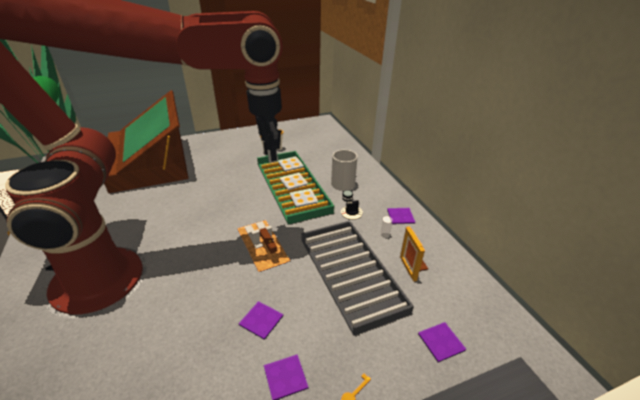

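Request:
servo_tool:
  delta_pos:
    - [0,0,-0.05]
    - [0,0,-0.05]
    - [0,0,-0.05]
    - [0,0,-0.05]
    - [0,0,-0.05]
  dr:
    - [0,0,0]
    - [0,0,0]
    - [0,0,0]
    - [0,0,0]
    - [0,0,0]
  grip: [0.4,0.4,0.4,0.4,0.4]

```text
t: 44.12
tool_pos: [0.4868, -0.2474, 0.2765]
tool_rot: [-1.577, -0.076, -0.002]
contact_force: [1.1, 0.4, -0.3]
opening: 0.0343
```

Run:
```python
from lf import *
a=snap('top','t34');b=snap('side','s34')
crop(a,(190,165,360,275),4,'c34');crop(b,(230,140,330,270),5,'c34s')
```

```text
(no output)
```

View pics/c34.png

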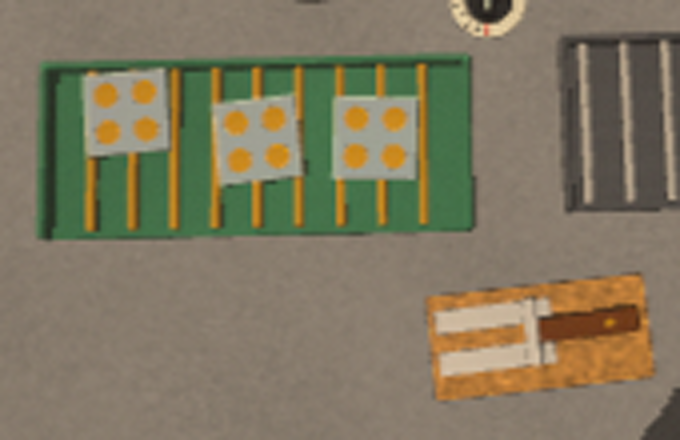

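View pics/c34s.png

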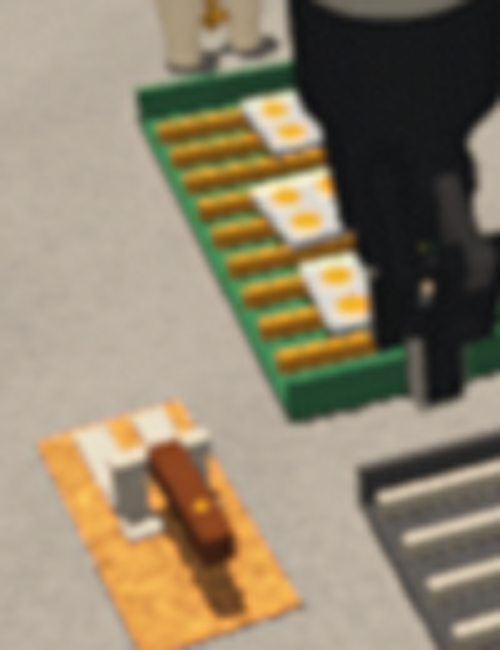

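```bash
cat > hf.py <<'E'
from fit import *
import sys
a=cv2.imread(f'pics/{sys.argv[1]}.png').astype(np.float32)
G=a[...,0]  # blue: pale high, brass/green lower
tr=(.5885,.2208,.008)
for p0 in((.62,.325,.04),(.594,.217,.1),(.594,.112,0)):
    b=bx(top,prism(-.045,.045,-.045,.045,.02,.027),p0,1)
    o=G[b[1]:b[3],b[0]:b[2]]
    m=np.ones(o.shape,bool)
    f=lambda q:np.mean(np.abs(render(top,q,[(prism(-.036,.036,-.036,.036,.02,.027),1.)],b)-ok))
    # pale or gold = holder ; use whiteness min-channel plus gold fill via closing
    w=(a.min(2)>110).astype(np.uint8)[b[1]:b[3],b[0]:b[2]]
    big=cv2.resize(np.clip((a.min(2)[b[1]:b[3],b[0]:b[2]]-60)/90,0,1),None,fx=1,fy=1)
    cl=cv2.morphologyEx(big,cv2.MORPH_CLOSE,np.ones((7,7)));ok=cl
    q0=np.array(p0);r=min((minimize(f,q0+d,method='Nelder-Mead',options=dict(initial_simplex=[q0+d,q0+d+[.01,0,0],q0+d+[0,.01,0],q0+d+[0,0,.1]],xatol=1e-4,fatol=1e-6)) for d in([0,0,0],[0,0,.1],[.005,0,-.1],[0,.005,.05])),key=lambda r:r.fun)
    d=r.x[:2]-tr[:2];c,s=np.cos(tr[2]),np.sin(tr[2])
    rx,ry,ra=c*d[0]+s*d[1],-s*d[0]+c*d[1],r.x[2]-tr[2];h=.036*(abs(np.cos(ra))+abs(np.sin(ra)))
    print(r.x.round(4),round(r.fun,3),'tray',round(rx,4),round(ry,4),round(ra,3),'x range',round(rx-h,4),round(rx+h,4),'y',round(ry-h,4),round(ry+h,4))
E
python3 hf.py t34; python3 hf.py t25
python3 - <<'E'
from h import *
a=cv2.imread('pics/t34.png');cv2.imwrite('pics/c35.png',cv2.resize(a[172:212,198:248],None,fx=14,fy=14,interpolation=cv2.INTER_CUBIC))
E
```

```text
[0.6208 0.3353 0.1008] 0.192 tray 0.0332 0.1143 0.093 x range -0.006 0.0724 y 0.0751 0.1534
[0.5948 0.2188 0.121 ] 0.096 tray 0.0062 -0.002 0.113 x range -0.0336 0.0461 y -0.0419 0.0378
[ 0.5937  0.1195 -0.0122] 0.185 tray 0.0044 -0.1014 -0.02 x range -0.0323 0.0411 y -0.1381 -0.0646
[ 0.5915  0.3403 -0.0719] 0.121 tray 0.004 0.1195 -0.08 x range -0.0348 0.0427 y 0.0807 0.1582
[0.5948 0.2187 0.124 ] 0.112 tray 0.0063 -0.0021 0.116 x range -0.0337 0.0462 y -0.0421 0.0378
[ 0.5936  0.1196 -0.0099] 0.193 tray 0.0043 -0.1013 -0.018 x range -0.0323 0.0409 y -0.1379 -0.0646
```

View pics/c35.png

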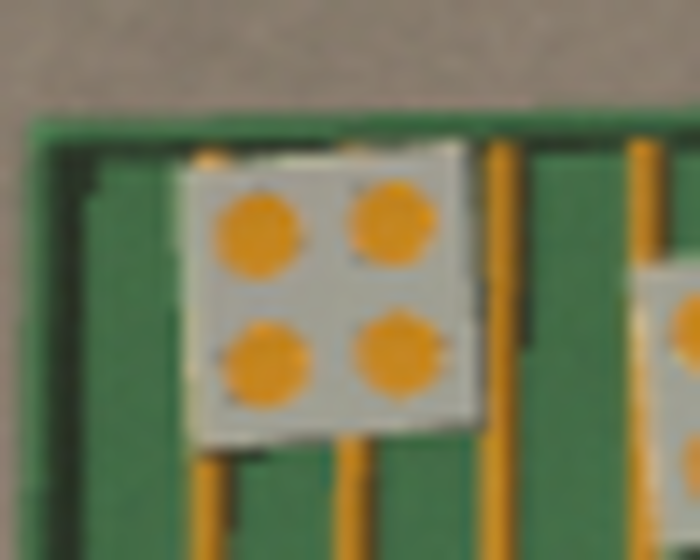

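Request:
servo_tool:
  delta_pos:
    - [-0.01,0,0.05]
    - [-0.01,0,0.055]
    - [-0.01,0,0.055]
    - [-0.01,0,0.05]
    - [-0.01,0,0.04]
  dr:
    - [0,0,0]
    - [0,0,0]
    - [0,0,0]
    - [0,0,0]
    - [0,0,0]
  grip: [0.4,0.4,0.4,0.4,0.4]

```text
t: 44.85
tool_pos: [0.4271, 0.0034, 0.2768]
tool_rot: [-1.578, -0.073, -0.015]
contact_force: [0.1, -0.2, 0.1]
opening: 0.0344
```

Run:
```python
from lf import *
b=snap('side','s36')
crop(b,(250,145,340,225),8,'c36s')
a=cv2.imread('pics/t34.png').astype(int)
for u,v in((221,192),(254,199),(284,199)):
    print(a[v-9:v+10,u-9:u+10].max(2).astype(int)[9], a[v,u])
# draw predicted flat holder outlines in side
seg=lambda z:[((-.036,-.036,z),(.036,-.036,z)),((.036,-.036,z),(.036,.036,z)),((.036,.036,z),(-.036,.036,z)),((-.036,.036,z),(-.036,-.036,z))]
M=[((.6208-.002,.3353+.001,.10),seg(.027),(0,0,255)),((.5948-.002,.2188+.001,.121),seg(.027),(0,0,255)),((.5937-.002,.1195+.001,-.0122),seg(.027),(0,0,255))]
overlay(cv2.imread('pics/s36.png'),side,M,(250,145,340,225),8,'o36s')
```

```text
[163 160 160 159 162 160 160 159 158 158 159 159 159 160 159 158 160 159
 160] [145 157 158]
[160 159 160 161 160 161 161 160 160 160 160 160 160 160 160 160 159 160
 159] [148 160 159]
[162 161 162 162 161 161 162 162 162 161 161 162 161 163 163 161 163 163
 165] [149 161 160]
```

View pics/o36s.png

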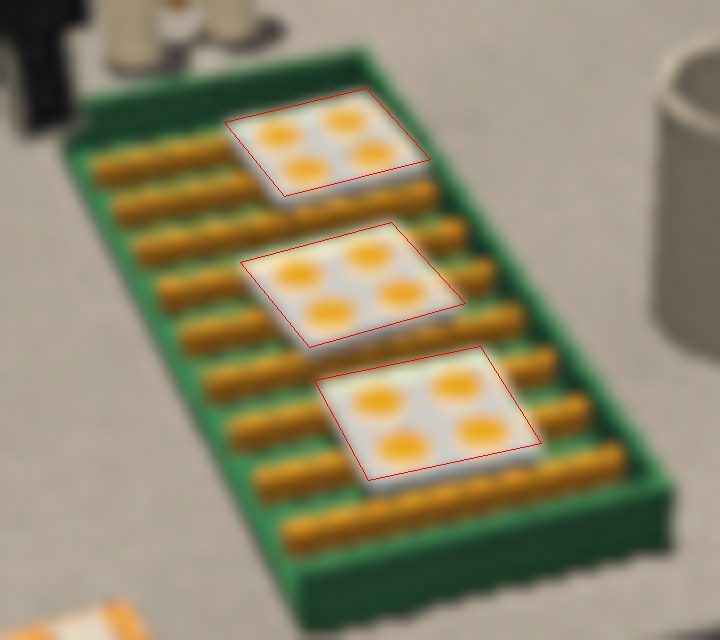

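View pics/c36s.png

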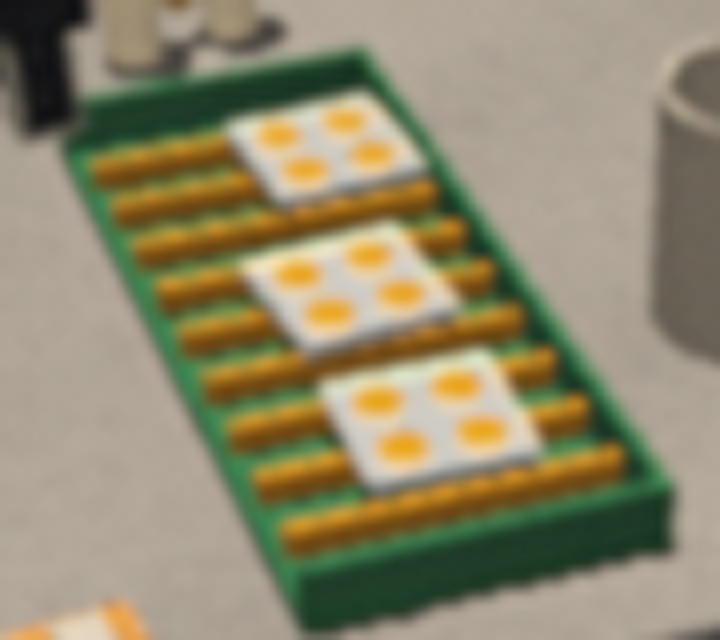

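Run:
```python
from h import *
o=ctrl.get_obs();print(o['t'],o['contact_force'].round(1))
print(ctrl.finish_job())
```

```text
44.9 [-0.4  0.7 -0. ]
the job is handed in; nothing more can be done
None
```

The job is handed in at 44.9 s. All three holders are packed flat in the green tray, the timer is back at zero, and the spatula is lying along its cork pad.

- **Holders:** I lifted each one off the shelf with the spatula, set it on the brass ribs and drew the blades out. The fingers never touched them. The last side picture matches all three lying flat inside the tray, clear of each other and of the open front.
- **Knocked holder:** The first holder was pushed about 3 cm towards the back wall at some point after I placed it, while the arm was elsewhere. My fit put its back edge 2 mm past the inner face of that wall. That is within measuring error, so I take it to be touching or nearly touching. It still lay flat and inside, so I left it there.
- **Third holder:** While I was setting it down, the wrist briefly felt the blade press sideways on a rib. I shifted the spatula about 2 mm and the contact went away.
- **Timer:** I turned the knob anticlockwise until the wrist torque jumped to about 0.9 N m at the stop. The pointer line now stands at the red zero mark.
- **Spatula and the rest:** The spatula was last seen flat and straight on its pad. By eye, nothing else looked moved compared with the first pictures.

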